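Take a dry agate slab from the slotted dryer rack to the scale

ROBOT

A 7-joint arm with a two-finger parallel gripper is mounted at the origin on the work surface. World frame = base frame: x ahead of the robot, y to its left, z up, the work surface at z = 0. Lengths are in m, angles in rad, forces in N, time in s.
With the tool pointing down it reaches from about 0.4 to 0.85 m from the base axis. Payload 4.5 kg.
Tool frame: the origin (TCP) lies at the very end of the fingers, on their centre line; the grasp point (between the pads) lies 19 mm behind it; z points along the fingers, y is the line along which they close (so a half turn about z gives the same grasp; the last joint's range is limited). The gripper opens to 88 mm and grips with 3 to 60 N. Pads are 18 mm wide; open, the fingers measure 123 mm over their backs; the gripper's body (75 mm by 187 mm) begins 45 mm behind the grasp point.
Start: joints at [-1.241, 0.689, -0.195, 1.565, 0.157, 0.902, -0.215], TCP at [0.182, 0.598, 0.239] pointing down, gripper open.
Joint ranges: [-3.01, 3.01], [-0.46, 2.08], [-1.47, 1.51], [0.13, 2.56], [-1, 4.14], [0.04, 2.09], [-2.66, 2.66]. Speed limits (rad/s): [2.57, 2.57, 3.14, 3.14, 3.14, 3.14, 3.14].

INTERFACE

Orientations are given as a unit quaternion [x, y, z, w].
In Python, from plant import r, optics gives the robot as it stands.
- The arm moves only by the tool servo_tool, never from a script. Its arguments are lists of equal length, an entry for each row: "translation": the shift along the tool's x, y, z in m, a list of three; "turn": the turn, a rotation vector about the tool's x, y, z in rad, a list of three. In form: {"translation": [[dx, dy, dz], ...], "turn": [[rx, ry, rz], ...]}. A call has 1 to 10 rows; each row shifts and turns the commanded pose from where the row before left it, along the tool's axes as they then stand; what a row does not reach is not made up. A row lasts 1/8 s, in which the tool goes at most 62.5 mm and 10.7 degrees, less where a joint would pass 70% of its speed; a pose out of reach is approached as far as the arm can. A call is refused whole if a number of a shift passes 0.0625 or a number of a turn 0.188, either way. A call with a gripper value outside its range is refused whole. "grip" is the opening, from 0 (shut) to 1 (fully open), set as the call begins (left out, the last holds). The fingers move at their own pace and stop on an object; "grip_force" is the grip in N (left out, the last holds). Time passes only in rows, so rows that do not move let the fingers close. It gives the time, the measured TCP pose, the force, the opening and the grip force at its end, in the units of the state.
- r.get_state(): the state, without advancing time (a new reading comes with each control period).
- optics.snapshot(name): name is "scene" or "top"; returns a dict with "img" (384x512x3 uint8, red, green, blue), "z_map" (384x512 float32, m along the optical axis (not along the pixel's ray), 0 where there is no reading), "mtx" (3x3 intrinsics, pixels), "k1" (the pictures are not rectified: a ray, as slopes to the right and down, at radius r is drawn at 1 + k1 r^2 times it, then the intrinsics apply), "R" (3x3) and "t" (3): a world point X has camera coordinates R X + t. Camera axes: x right, y down, z forward; pixel columns grow to the right and rows downward; lengths in m; the calibration is good to about 2 mm. A picture is of the moment at which its call begins.
- r.finish_job(): hands the job in; it is judged then, once.
The state is a dict: "clock": time; "q": joint angles; "qd": joint speeds; "joint_torque": joint torques, N m; "tool_pos": TCP position; "eef_rot": TCP orientation; "contact_force": force on the tool from outside, world axes, zero at the start; "moment": the same for the moment, N m; "opening": opening from 0.0 (shut) to 1.0 (fully open); "finger_force": force on a finger pad.
Only numpy, scipy, OpenCV 4.12 (cv2) and the standard library are available. Lean on these libraries where they do the work, as an engineer would, in place of code of your own. Each camera call takes 0.05 s, during which the arm holds its last target. There are 200 camera calls.

TASK

The slabs are dry: turn the dryer's timer knob back (counter-clockwise seen from above) to its zero stop, then draw the amber-banded slab up out of the slotted rack by its top edge and stand it on the little wooden easel, polished banded face outward, letting go of it there to change your grip. Then lay it flat on the middle of the scale pan, banded face up. Never let the slab fall or topple, and leave the other slabs and everything else where they are.

Things in the scene. Friction and masses are not known exactly. Their poses are not given: they have to be found in the camera images.
- dryer: slab dryer, fixed: low blue sheet-metal case 240 (x) x 280 (y) x 60 mm high, origin at the centre of its underside on the table. The rack of slabs stands on its top at y = +60 mm, the timer knob at x = -20, y = -88 mm
- rack_top (a point): middle of the slotted beech rack at the height of its boards' tops, 126 mm above the table. Rack 196 mm long in the dryer's x, 80 mm wide in y: two end boards with four pairs of upright grooves, 13 mm wide, at x = -69, -23, +23 and +69 mm from here. Slabs stand in the grooves, broad faces square to the dryer's x, undersides 66 mm above the table
- timer (a joint): timer knob, rad: 0 at its hard zero stop, growing as it turns clockwise seen from above; it starts between 0.6 and 1.3 and stays where left (friction 0.04 N m). Black bar grip 42 mm long, 14 mm thick, 32 mm tall, on a disc of radius 22 mm. At 0 the bar lies along the dryer's x axis, its white pointer line towards the dryer's -x and the red mark on the dial
- timer_grip (a point): point on the knob's upright axis 97 mm above the table, at the height to grip the bar; the bar's top is 7 mm higher, its foot 23 mm lower
- slab_amber: the slab to move: agate, 10 (x, thickness) x 60 (y, width) x 100 (z, length) mm, about 160 g, amber and cream rings on its polished face (own -x), back and edges plain rust-brown. Origin at the middle of its lower end as it stands in the rack, own z up. It stands in any of three grooves, banded face to the dryer's -x (robot side), upper 40 mm clear; neighbours 46 mm or more away, centre to centre
- amber_mid (a point): centre of the amber slab
- amber_top (a point): centre of the amber slab's upper end edge as it stands in the rack
- easel: small wooden slab easel, fixed, base 150 x 76 x 10 mm, origin under it on the table; front faces its own -x. Back board 42 mm wide, 60 mm long, leaning back 35 degrees from upright (top towards +x); square to it at its foot a ledge 50 mm wide with a 7 mm high front lip, 21 mm from the board. The slab's side edges and upper 40 mm stay free
- easel_rest (a point): where the slab's own origin (middle of its lower end edge) comes to lie when it stands on the ledge and leans on the back board, 43 mm above the table; from here the slab's length runs up and back along the easel's +x, 35 degrees from upright
- scale: bench scale, fixed: white housing 200 x 160 mm, 38 mm high, display towards its own -x; origin at the centre of its underside on the table. A square steel pan 130 x 130 mm stands proud of it
- pan (a point): centre of the pan's flat top, 52 mm above the table, 28 mm along the scale's +x from its origin
- slab_green: bystander: dark green slab in the rack, same size as the amber one
- slab_grey: bystander: grey slab with pale rings in the rack, same size
- ammonite: bystander: grey-brown ribbed ammonite, disc 88 mm across, 25 mm high
- geode: bystander: half geode with violet crystals, 96 mm across, 36 mm high
- jar: bystander: amber glass jar, 56 mm across, 85 mm high
- brush: bystander: flat brush 180 mm long, 20 mm high, lying along its x
- hammer: bystander: geologist's hammer 280 mm long, head 27 mm high, lying along its x
Not all that is in view belongs to the job. There is more than one size of the slab_amber; the one meant has the size given above.

How it is judged:
On the way, in this order (a step that is already met when the one before it is completed fails the run):
1. the timer knob is back at its zero stop (within 0.08 rad) (value of joint timer below 0.08 rad), for 0.2 s.
2. the amber slab has been drawn up clear of the rack (z of slab_amber in the frame of dryer above 0.126 m and contact force between the fingers and slab_amber above 0.5 N), for 0.1 s.
3. the amber slab stands on the easel's ledge leaning on its back board, banded face outward, released and at rest (distance between slab_amber and easel_rest below 0.02 m and angle between slab_amber's own x axis and vertical between 1.95 and 2.4 rad and contact force between the fingers and slab_amber below 0.05 N and linear speed of slab_amber below 0.02 m/s), for 0.2 s.
At the end, for the whole second after the job is handed in: The timer is at its zero stop (within 0.08 rad) and the amber slab lies flat (within 0.1 rad) on the scale pan, banded face up, its centre within 30 mm of the pan's centre, released and at rest; nothing else has been moved (value of joint timer below 0.08 rad and horizontal distance between amber_mid and pan below 0.03 m and z of amber_mid in the frame of pan between 0.002 and 0.009 m and angle between slab_amber's own x axis and vertical above 3.04 rad and contact force between the fingers and slab_amber below 0.05 N and linear speed of slab_amber below 0.02 m/s); the robot touches nothing.
It fails at once if the amber slab falls or topples (turns faster than 6 rad/s) (angular speed of slab_amber above 6 rad/s).
It fails at once if the amber slab is dropped (out of the fingers and faster than 0.5 m/s) (linear speed of slab_amber above 0.5 m/s and contact force between the fingers and slab_amber below 0.05 N).
It fails at once if another slab or a bystander is moved more than 30 mm (distance of any of slab_green, slab_grey, ammonite, geode, jar, brush, hammer from where it was at the start of the episode above 0.03 m).
It also fails if it takes over 61 s, if anything falls off the work surface, if the arm or the gripper's body presses on something with over 40 N, if the wrist force passes 120 N, or if a joint passes its speed limit or range.

## Working session

There is one attempt and no reset: what is moved stays moved. The work goes in short steps, Python scripts to look and compute and a tool call to move; the robot and the scene stay as the last step left them, time stands still between calls to the robot, and variables do not carry over. Pictures are saved under pics/ and viewed, at most 10 in all, crops included, and the job is handed in when it is done.

Besides the shell and the picture viewer there is one more tool, called after ">>>" as name(argument=value, ...) on one line, values as JSON. servo_tool: Moves the arm, as the interface text tells. Its arguments: {"type":"object","properties":{"translation":{"type":"array"},"turn":{"type":"array"},"grip":{"type":"number"},"grip_force":{"type":"number"}},"required":["translation","turn"]}

```bash
mkdir -p pics; ls; cat > h.py <<'E'
import numpy as np, cv2, pickle
from scipy.spatial.transform import Rotation as R
def shot(name):
    from plant import r, optics
    s=optics.snapshot(name); pickle.dump(s,open(f'{name}.pkl','wb')); return s
def load(n): return pickle.load(open(f'{n}.pkl','rb'))
def ray(s,u,v):
    K=s['mtx']; k=s['k1']; p=np.array([(u-K[0,2])/K[0,0],(v-K[1,2])/K[1,1]]); q=p.copy()
    for _ in range(20): q=p/(1+k*(q@q))
    return np.array([q[0],q[1],1.])
def px(s,u,v,z=None):
    """world point at pixel: by depth, or on the plane of height z"""
    d=ray(s,u,v); Rm=np.array(s['R']); t=np.array(s['t'])
    if z is None:
        return Rm.T@(d*s['z_map'][int(round(v)),int(round(u))]-t)
    o=-Rm.T@t; w=Rm.T@d; return o+w*(z-o[2])/w[2]
def cloud(s):
    h,w=s['z_map'].shape; K=s['mtx']; vv,uu=np.mgrid[:h,:w]
    p=np.stack([(uu-K[0,2])/K[0,0],(vv-K[1,2])/K[1,1]],-1); q=p.copy()
    for _ in range(20): q=p/(1+s['k1']*(q**2).sum(-1,keepdims=True))
    c=np.concatenate([q,np.ones((h,w,1))],-1)*s['z_map'][...,None]
    P=(c-np.array(s['t']))@np.array(s['R']); P[s['z_map']==0]=np.nan
    return P
def crop(s,u0,v0,u1,v1,k,name):
    cv2.imwrite('pics/'+name,cv2.resize(s['img'][v0:v1,u0:u1,::-1],None,fx=k,fy=k,interpolation=cv2.INTER_CUBIC))
E
python3 - <<'E'
from h import *
a=shot('scene');b=shot('top')
crop(a,0,0,512,384,1.5,'s0.png');crop(b,0,0,512,384,1.5,'t0.png')
for s in(a,b): print(s['k1'],s['mtx'],-s['R'].T@s['t'],s['R'])
from plant import r
print(r.get_state())
E
```

```text
pics
0.029700104226803328 [[373.6295345    0.         257.03711991]
 [  0.         373.6295345  191.89900288]
 [  0.           0.           1.        ]] [1.1417028  0.63258681 0.95053988] [[-0.70241231  0.71163398  0.01392929]
 [ 0.49116916  0.49878234 -0.71412116]
 [-0.51514057 -0.49476585 -0.69988352]]
-0.11393703495703678 [[395.06323187   0.         252.46425351]
 [  0.         395.06323187 194.85592873]
 [  0.           0.           1.        ]] [0.26613855 0.04422766 1.44214215] [[ 1.01011073e-02 -9.99947371e-01  1.79518389e-03]
 [-9.82087147e-01 -1.02584675e-02 -1.88147814e-01]
 [ 1.88156328e-01  1.37474246e-04 -9.82139082e-01]]
{'clock': 0.1, 'q': array([-1.24120363,  0.68989291, -0.19451252,  1.56619471,  0.1573336 ,
        0.90246789, -0.21508156]), 'qd': array([ 0.00077359, -0.00080439,  0.00108586, -0.00354692, -0.00041186,
        0.0005626 , -0.00015743]), 'joint_torque': array([-1.60545173e-03, -5.28506899e+01, -1.27095256e+00, -1.53839636e+01,
       -5.25347411e-02,  2.03366733e-03,  4.03614933e-05]), 'tool_pos': array([0.18208177, 0.59733229, 0.2380066 ]), 'eef_rot': array([ 1.47306211e-01,  9.89090625e-01, -7.83538763e-04, -4.60586689e-05]), 'contact_force': array([-0.1524966 , -0.00764532, -0.13289569]), 'moment': array([ 0.00054701,  0.02817331, -0.01964102]), 'finger_force': 0.0, 'opening': 1.0021998312616878}
```

View pics/s0.png

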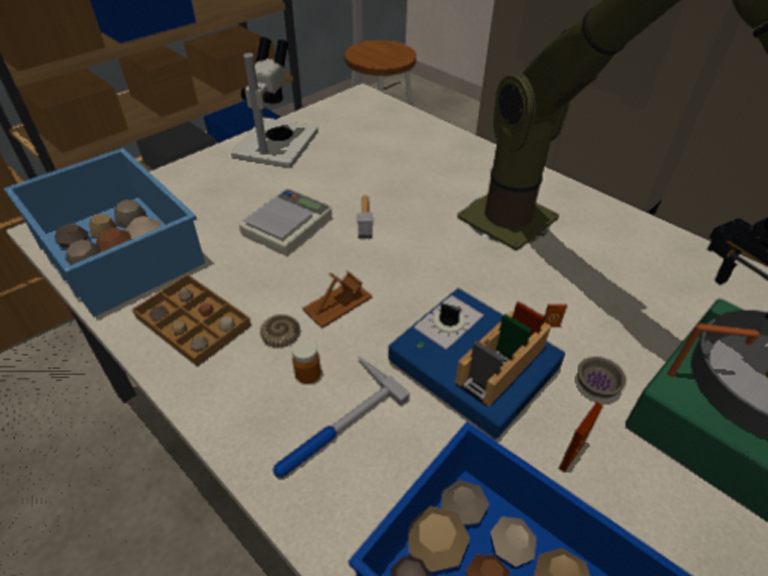

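View pics/t0.png

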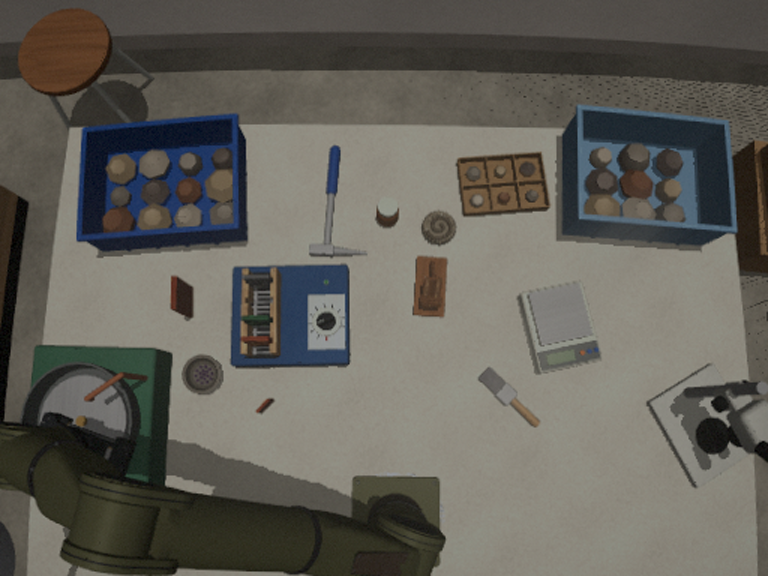

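In the scene view the dryer is at (475,360), the easel at (338,297) and the scale at (287,220). There are three rust-brown slab candidates in the top view: the rack slab at (255,340), a larger one at (182,297) and a small one at (265,405). The rack one fits, since it stands in a groove. I'll check its size in a crop.

```bash
python3 - <<'E'
from h import *
a=load('scene');b=load('top')
A=a['img'][185:325,250:420,::-1]; B=b['img'][165:285,100:250,::-1]; 
A=cv2.resize(A,(int(170*600/140*.68),408),interpolation=cv2.INTER_CUBIC); 
B=cv2.resize(B,None,fx=3,fy=3,interpolation=cv2.INTER_CUBIC)
C=b['img'][165:215,265:305,::-1]; C=cv2.resize(C,None,fx=4,fy=4,interpolation=cv2.INTER_CUBIC)
D=b['img'][180:255,340:405,::-1]; D=cv2.resize(D,None,fx=2.5,fy=2.5,interpolation=cv2.INTER_CUBIC)
cv=np.zeros((600,800,3),np.uint8)
sA=A[:, :350] if A.shape[1]>350 else A
cv[:B.shape[0],:B.shape[1]]=B
A2=cv2.resize(a['img'][190:300,300:420,::-1],None,fx=2.8,fy=2.8,interpolation=cv2.INTER_CUBIC); cv[:A2.shape[0],460:460+A2.shape[1]]=A2
cv[380:380+C.shape[0],:C.shape[1]]=C; cv[380:380+D.shape[0],200:200+D.shape[1]]=D
cv2.imwrite('pics/c1.png',cv)
P=cloud(b); Q=cloud(a)
def top(name,reg,zlo,zhi,S=P):
    u0,v0,u1,v1=reg; X=S[v0:v1,u0:u1].reshape(-1,3); X=X[(X[:,2]>zlo)&(X[:,2]<zhi)]
    r=cv2.minAreaRect(X[:,:2].astype(np.float32)*1000); print(name,len(X),np.round(X.mean(0),4),'rect mm',[np.round(q,1) for q in r[:2]],round(r[2],1),'z',np.round(np.percentile(X[:,2],[5,50,95]),4)); return X
top('dryer',(145,170,240,250),.052,.068)
top('pan',(340,180,405,250),.047,.058)
top('scale',(340,180,405,250),.03,.06)
top('easelbase',(270,165,302,215),.005,.014)
top('easelall',(270,165,302,215),.02,.12)
top('rack',(150,170,190,245),.118,.13)
top('slabs',(150,170,190,245),.15,.18)
top('amber',(158,216,190,236),.15,.18)
top('knob',(200,195,235,235),.096,.115)
top('slabL',(105,175,135,220),.004,.2)
top('slabS',(165,260,190,280),.004,.2)
E
```

```text
dryer 3937 [0.4747 0.2401 0.0598] rect mm [array([478.6, 256.1]), array([241.1, 279.2])] 2.1 z [0.0547 0.0597 0.0652]
pan 1176 [ 0.4861 -0.3913  0.0516] rect mm [array([ 475. , -394.7]), array([155.7, 132.1])] 12.7 z [0.0479 0.0514 0.0557]
scale 2359 [ 0.4562 -0.3927  0.0449] rect mm [array([ 458.5, -396.6]), array([202.2, 162.7])] 12.0 z [0.0335 0.0471 0.055 ]
easelbase 483 [ 0.566  -0.0795  0.0094] rect mm [array([563.7, -75.7]), array([185.7, 111.1])] 1.5 z [0.0056 0.0094 0.0132]
easelall 274 [ 0.5402 -0.0796  0.0597] rect mm [array([559.5, -80.6]), array([ 47.7, 115.9])] 86.3 z [0.038  0.0569 0.0863]
rack 411 [0.4736 0.3109 0.1248] rect mm [array([477. , 315.9]), array([198.4,  79.4])] 1.9 z [0.1197 0.1251 0.1291]
slabs 214 [0.4676 0.3151 0.1635] rect mm [array([476.8, 316.1]), array([150.5,  57.6])] 1.7 z [0.1526 0.1645 0.1695]
amber 72 [0.4065 0.3133 0.1636] rect mm [array([406.6, 314. ]), array([10.3, 57.7])] 1.2 z [0.152  0.1647 0.1701]
knob 51 [0.4607 0.1682 0.1031] rect mm [array([461.7, 167.9]), array([14.3, 41.4])] 25.9 z [0.0978 0.1033 0.1078]
slabL 393 [0.5145 0.517  0.0727] rect mm [array([530.7, 542.7]), array([166.6, 112.6])] 4.8 z [0.0045 0.0797 0.1313]
slabS 86 [0.2646 0.3108 0.037 ] rect mm [array([266.7, 314.2]), array([64.3, 87.3])] 1.1 z [0.0042 0.0379 0.072 ]
```

View pics/c1.png

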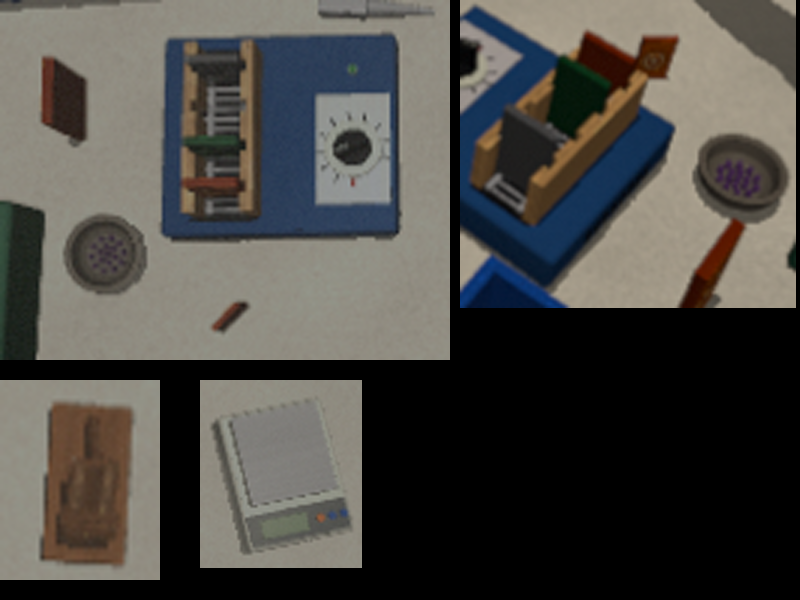

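The rack's rust-brown slab at (215,185) in the crop measures 10 x 58 mm with its top at 165 mm, so it's the one meant. The slab at (65,97) is 131 mm tall and the one at (230,315) is 72 mm tall, so both are the wrong size. The easel's wide ledge is on the robot side (90,530 in the crop). Next I'll measure the easel more closely.

```bash
python3 - <<'E'
from h import *
from plant import r
print([m for m in dir(r) if m[0]!='_'])
a=load('scene');b=load('top')
P=cloud(b)
hsv=cv2.cvtColor(b['img'],cv2.COLOR_RGB2HSV)
m=np.zeros((384,512),np.uint8); m[160:220,265:310]=(hsv[160:220,265:310,1]>80)
v,u=np.nonzero(m)
X=np.array([px(b,i,j,.01)[:2] for i,j in zip(u,v)])*1000
print('base',cv2.minAreaRect(X.astype(np.float32)))
for s,reg in((b,(265,160,310,220)),(a,(195,170,255,220))):
    C=cloud(s);u0,v0,u1,v1=reg; Y=C[v0:v1,u0:u1].reshape(-1,3); Y=Y[(Y[:,2]>.028)&(Y[:,2]<.14)&(abs(Y[:,1]+.08)<.06)]
    x0=Y[:,0]-(Y[:,2]-.043)*np.tan(np.radians(35))
    for zl in np.arange(.03,.11,.01):
        k=(Y[:,2]>zl)&(Y[:,2]<zl+.01)
        if k.sum()>3: print(round(zl,2),k.sum(),'y',np.round(np.percentile(Y[k,1],[3,50,97]),3),'x',np.round(np.percentile(Y[k,0],[3,50,97]),3),'x0',np.round(np.median(x0[k]),4),np.round(x0[k].std(),4))
    cv2.imwrite('x.png',0*m)
# oriented crops
T=np.zeros((300,300,3),np.uint8)
cv2.imwrite('pics/e.png',np.hstack([cv2.resize(b['img'][160:220,260:320,::-1],(400,400),interpolation=2),cv2.resize(a['img'][165:225,195:255,::-1],(400,400),interpolation=2)]))
E
```

```text
['Unreachable', 'finish_job', 'get_state']
base ((558.0028686523438, -81.02369689941406), (75.0540771484375, 147.92848205566406), 86.80581665039062)
0.03 18 y [-0.101 -0.082 -0.055] x [0.523 0.529 0.608] x0 0.5327 0.0357
0.04 62 y [-0.102 -0.08  -0.058] x [0.516 0.525 0.597] x0 0.526 0.0203
0.05 75 y [-0.1   -0.076 -0.054] x [0.503 0.515 0.586] x0 0.5066 0.0212
0.06 35 y [-0.099 -0.082 -0.061] x [0.506 0.545 0.582] x0 0.5288 0.0212
0.07 40 y [-0.099 -0.081 -0.063] x [0.544 0.551 0.575] x0 0.5299 0.008
0.08 39 y [-0.102 -0.081 -0.062] x [0.553 0.559 0.566] x0 0.5304 0.0038
0.03 25 y [-0.085 -0.062 -0.054] x [0.511 0.529 0.609] x0 0.534 0.0411
0.04 70 y [-0.1   -0.079 -0.054] x [0.51  0.52  0.598] x0 0.5196 0.0297
0.05 41 y [-0.093 -0.077 -0.053] x [0.505 0.512 0.591] x0 0.5059 0.0325
0.06 26 y [-0.096 -0.078 -0.059] x [0.507 0.549 0.586] x0 0.5327 0.0286
0.07 13 y [-0.086 -0.079 -0.061] x [0.548 0.57  0.579] x0 0.548 0.0106
0.08 26 y [-0.101 -0.079 -0.061] x [0.555 0.562 0.57 ] x0 0.5313 0.005
```

View pics/e.png

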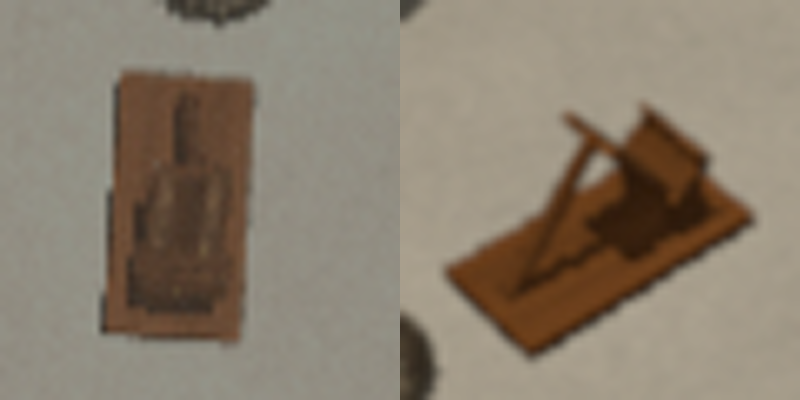

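```bash
cat >> h.py <<'E'
def down(psi):
    c,s=np.cos(np.radians(psi)),np.sin(np.radians(psi)); return np.array([[-s,c,0],[c,s,0],[0,0,-1.]])
def tilt(psi,deg):   # tool pointing down, then tilted by deg about the world y
    return R.from_euler('y',deg,degrees=True).as_matrix()@down(psi)
def cur():
    from plant import r
    s=r.get_state(); return np.array(s['tool_pos']),R.from_quat(s['eef_rot']).as_matrix()
def plan(wps,start=None,vp=.05,vr=.17):
    """wps: list of (TCP, rotation); prints rows for servo_tool"""
    p,M=start or cur(); T=[];W=[]
    for q,N in wps:
        q=np.array(q); rv=R.from_matrix(M.T@N).as_rotvec()
        n=max(1,int(np.ceil(max(np.linalg.norm(q-p)/vp,np.linalg.norm(rv)/vr))))
        p0,M0=p,M
        for i in range(1,n+1):
            P1=p0+(q-p0)*i/n; M1=M0@R.from_rotvec(rv*i/n).as_matrix()
            t=np.round(M.T@(P1-p),4); w=np.round(R.from_matrix(M.T@M1).as_rotvec(),4)
            T.append((t+0).tolist());W.append((w+0).tolist()); p=p+M@t; M=M@R.from_rotvec(w).as_matrix()
    for k in range(0,len(T),10): print('translation',T[k:k+10],'\nturn',W[k:k+10])
E
python3 -c "
from h import *
D=down(26)
plan([((.462,.1675,.2),D),((.462,.1675,.078),D)])"
```

```text
translation [[-0.0357, -0.03, 0.0035], [-0.0379, -0.0272, 0.0035], [-0.0398, -0.0243, 0.0035], [-0.0415, -0.0213, 0.0035], [-0.0429, -0.0181, 0.0035], [-0.0442, -0.0148, 0.0035], [-0.0452, -0.0116, 0.0034], [-0.0459, -0.0081, 0.0035], [-0.0464, -0.0047, 0.0035], [-0.0466, -0.0012, 0.0034]] 
turn [[-0.0001, 0.0001, 0.0747], [-0.0002, 0.0, 0.0746], [-0.0001, 0.0001, 0.0747], [-0.0001, 0.0001, 0.0747], [-0.0001, 0.0001, 0.0746], [-0.0002, 0.0, 0.0747], [-0.0001, 0.0001, 0.0747], [-0.0001, 0.0001, 0.0746], [-0.0002, 0.0, 0.0747], [-0.0001, 0.0001, 0.0747]]
translation [[-0.0466, 0.0023, 0.0035], [0.0, 0.0, 0.0407], [0.0, 0.0, 0.0406], [0.0, 0.0, 0.0407]] 
turn [[-0.0001, 0.0001, 0.0746], [0.0, 0.0, 0.0], [0.0, 0.0, 0.0], [0.0, 0.0, 0.0]]
```

>>> servo_tool(translation=[[-0.036,-0.03,0.0035],[-0.038,-0.027,0.0035],[-0.04,-0.024,0.0035],[-0.0415,-0.021,0.0035],[-0.043,-0.018,0.0035],[-0.044,-0.015,0.0035],[-0.045,-0.0115,0.0035],[-0.046,-0.008,0.0035],[-0.0465,-0.005,0.0035],[-0.0465,-0.001,0.0035]], turn=[[0,0,0.075],[0,0,0.075],[0,0,0.075],[0,0,0.075],[0,0,0.075],[0,0,0.075],[0,0,0.075],[0,0,0.075],[0,0,0.075],[0,0,0.075]])

```text
clock: 1.35
tool_pos: [0.4373, 0.206, 0.2035]
eef_rot: [0.5, 0.866, -0.0, -0.0]
contact_force: [0.3, 1.2, -0.2]
opening: 1.0
finger_force: 0.0
```

```bash
python3 -c "
from h import *
D=down(26)
print(cur())
plan([((.462,.1675,.2),D),((.462,.1675,.078),D)])"
```

```text
(array([0.43730914, 0.20604205, 0.2034582 ]), array([[-4.99218572e-01,  8.66476037e-01, -3.07825789e-04],
       [ 8.66476085e-01,  4.99218580e-01, -5.41167581e-05],
       [ 1.06781479e-04, -2.93739776e-04, -9.99999951e-01]]))
translation [[-0.0457, 0.0022, 0.0035], [0.0, 0.0, 0.0407], [0.0, 0.0, 0.0406], [0.0, 0.0, 0.0407]] 
turn [[-0.0003, -0.0001, 0.0689], [0.0, 0.0, 0.0], [0.0, 0.0, 0.0], [0.0, 0.0, 0.0]]
```

>>> servo_tool(translation=[[-0.0455,0.002,0.0035],[0,0,0.04],[0,0,0.04],[0,0,0.042],[0,0,0]], turn=[[0,0,0.069],[0,0,0],[0,0,0],[0,0,0],[0,0,0]])

```text
clock: 1.98
tool_pos: [0.4593, 0.1683, 0.076]
eef_rot: [0.529, 0.849, -0.003, -0.002]
contact_force: [0.0, 0.2, -0.5]
opening: 1.005
finger_force: 0.0
```

>>> servo_tool(translation=[[0,0,0],[0,0,0],[0,0,0],[0,0,0]], turn=[[0,0,0],[0,0,0],[0,0,0],[0,0,0]], grip=0, grip_force=20)

```text
clock: 2.48
tool_pos: [0.4617, 0.1692, 0.0789]
eef_rot: [0.529, 0.849, 0.001, 0.0]
contact_force: [0.8, 0.2, -0.8]
opening: 0.57
finger_force: 0.0
```

>>> servo_tool(translation=[[0,0,0],[0,0,0],[0,0,0],[0,0,0]], turn=[[0,0,0],[0,0,0],[0,0,0],[0,0,0]])

```text
clock: 2.98
tool_pos: [0.4617, 0.1693, 0.0782]
eef_rot: [0.529, 0.849, 0.0, 0.0]
contact_force: [1.2, 0.1, 0.4]
opening: 0.159
finger_force: 20.0
```

>>> servo_tool(translation=[[0,0,0],[0,0,0],[0,0,0],[0,0,0],[0,0,0],[0,0,0],[0,0,0],[0,0,0],[0,0,0],[0,0,0]], turn=[[0,0,0],[0,0,0],[0,0,-0.14],[0,0,-0.14],[0,0,-0.14],[0,0,-0.14],[0,0,-0.14],[0,0,-0.14],[0,0,-0.14],[0,0,-0.14]])

```text
clock: 4.22
tool_pos: [0.4609, 0.1679, 0.0782]
eef_rot: [-0.004, 1.0, -0.001, -0.0]
contact_force: [0.5, -1.9, 0.1]
opening: 0.156
finger_force: 20.0
```

>>> servo_tool(translation=[[0,0,0],[0,0,0]], turn=[[0,0,-0.07],[0,0,0]])

```text
clock: 4.47
tool_pos: [0.461, 0.1679, 0.0782]
eef_rot: [-0.036, 0.999, -0.001, -0.001]
contact_force: [-0.7, -2.4, 1.2]
opening: 0.158
finger_force: 20.0
```

```bash
python3 -c "
from plant import r
s=r.get_state();print(s['moment'],s['eef_rot'],s['contact_force'])"
```

```text
[-0.35313641  0.010264   -0.40245983] [-3.60891883e-02  9.99348166e-01 -7.14530808e-04 -5.50034022e-04] [-0.72124772 -2.42921018  1.20577592]
```

>>> servo_tool(translation=[[0,0,0],[0,0,0]], turn=[[0,0,0.03],[0,0,0]], grip=0.35)

```text
clock: 4.72
tool_pos: [0.4612, 0.1694, 0.0782]
eef_rot: [-0.023, 1.0, 0.0, 0.0]
contact_force: [-0.5, -0.2, 1.0]
opening: 0.345
finger_force: 0.0
```

>>> servo_tool(translation=[[0,0,-0.04],[0,0,-0.04],[0,0,-0.04],[0,0,0]], turn=[[0,0,0],[0,0,0],[0,0,0],[0,0,0]])

```text
clock: 5.22
tool_pos: [0.4628, 0.1702, 0.2007]
eef_rot: [-0.023, 1.0, 0.001, 0.003]
contact_force: [0.8, -0.3, -0.3]
opening: 0.352
finger_force: 0.0
```

```bash
python3 - <<'E'
from h import *
from plant import r
s=r.get_state();print(s['q'],s['tool_pos'],s['eef_rot'])
b=shot('top'); P=cloud(b)[195:235,200:235].reshape(-1,3); X=P[(P[:,2]>.096)&(P[:,2]<.115)]
print(len(X),cv2.minAreaRect(X[:,:2].astype(np.float32)*1000))
A=cv2.resize(b['img'][190:240,195:245,::-1],(400,400),interpolation=2)
a=shot('scene');B=cv2.resize(a['img'][190:240,275:325,::-1],(400,400),interpolation=2)
cv2.imwrite('pics/k.png',np.hstack([A,B]))
E
```

```text
[-0.16716882  0.60204881 -0.439043    1.99505229  0.42325072  0.62708851
  0.7312085 ] [0.46278317 0.1701587  0.20065433] [-0.02256583  0.99974076  0.0013627   0.00270934]
0 ((0.0, 0.0), (0.0, 0.0), 0.0)
```

View pics/k.png

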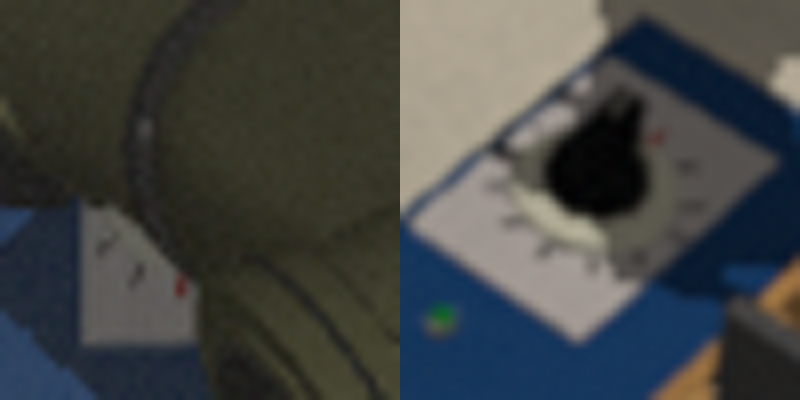

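The scene half shows the dial with the bar at (600,160) and the red mark at (657,137). The arm hides the knob in the top view. I'll measure the bar angle from the scene depth and fit the kinematics at the same time.

```bash
python3 - <<'E'
from h import *
from scipy.optimize import least_squares
a=load('scene'); P=cloud(a)[190:240,275:330].reshape(-1,3); X=P[(P[:,2]>.094)&(P[:,2]<.115)&(np.hypot(P[:,0]-.4617,P[:,1]-.1675)<.03)]
r=cv2.minAreaRect(X[:,:2].astype(np.float32)*1000); c=np.cov(X[:,:2].T); w,v=np.linalg.eigh(c); print(len(X),r,np.degrees(np.arctan2(v[1,1],v[0,1])))
D=[([-1.24120363,.68989291,-.19451252,1.56619471,.1573336,.90246789,-.21508156],[.18208177,.59733229,.2380066],[.147306211,.989090625,-.000783,-.000046]),
([-.16716882,.60204881,-.439043,1.99505229,.42325072,.62708851,.7312085],[.46278317,.1701587,.20065433],[-.02256583,.99974076,.0013627,.00270934])]
import itertools
E=lambda ax,t:R.from_euler(ax,t).as_matrix()
def fk(q,x,sg):
    h,A,B,C,y0,y7=x; q=np.array(q)*sg; M=E('z',q[0]+y0); p=np.array([0,0,h])
    M=M@E('y',q[1])@E('z',q[2]); p=p+M@[0,0,A]; M=M@E('y',q[3])@E('z',q[4]); p=p+M@[0,0,B]; M=M@E('y',q[5])@E('z',q[6]+y7); return p+M@[0,0,C],M
best=[]
for s in itertools.product([1,-1],repeat=4):
    sg=np.array([s[0],1,s[1],1,s[2],1,s[3]])
    for y0 in(0,1.57,3.14,-1.57,2.5):
      for y7 in (0,1.57,3.14,-1.57):
        f=lambda x:np.concatenate([np.r_[fk(q,x,sg)[0]-p,.3*(fk(q,x,sg)[1]-R.from_quat(o).as_matrix()).ravel()] for q,p,o in D])
        z=least_squares(f,[.35,.42,.4,.2,y0,y7]); best.append((z.cost,s,np.round(z.x,4)))
best.sort(key=lambda b:b[0])
for b in best[:6]: print(b)
E
```

```text
61 ((462.50506591796875, 168.6977081298828), (41.2320556640625, 14.705001831054688), 1.0398919582366943) -179.67306856497567
(np.float64(1.643010438925655e-05), (-1, -1, -1, -1), array([-0.1309,  0.5798,  0.332 , -0.1247, -0.0727,  1.4981]))
(np.float64(1.64301043892567e-05), (-1, -1, -1, -1), array([-0.1309,  0.5798,  0.332 , -0.1247, -0.0727,  1.4981]))
(np.float64(1.643010438925683e-05), (-1, -1, -1, -1), array([-0.1309,  0.5798,  0.332 , -0.1247, -0.0727,  1.4981]))
(np.float64(1.6430104389257137e-05), (-1, -1, -1, -1), array([-0.1309,  0.5798,  0.332 , -0.1247, -0.0727, -4.7851]))
(np.float64(1.643010438925719e-05), (-1, -1, -1, -1), array([-0.1309,  0.5798,  0.332 , -0.1247, -0.0727, -4.7851]))
(np.float64(1.6430104389258773e-05), (-1, -1, -1, -1), array([-0.1309,  0.5798,  0.332 , -0.1247, -0.0727,  1.4981]))
```

The knob bar reads about 1°, which matches the dryer's yaw of about 2°, so the timer is at its stop. Next is the slab.

```bash
python3 -c "
from h import *
D=down(2)
plan([((.407,.3137,.21),D),((.407,.3137,.133),D)],vr=.18)"
```

```text
translation [[0.0053, 0.0163, -0.0013], [0.008, 0.0152, -0.0014], [0.0106, 0.0135, -0.0013], [0.0128, 0.0115, -0.0013], [0.0146, 0.0091, -0.0014], [0.016, 0.0063, -0.0013], [0.0168, 0.0035, -0.0013], [0.0172, 0.0005, -0.0013], [0.017, -0.0025, -0.0014], [0.0, 0.0, 0.0385]] 
turn [[0.0, 0.0, 0.1757], [0.0, 0.0001, 0.1757], [0.0, 0.0, 0.1757], [0.0, 0.0, 0.1756], [0.0, 0.0, 0.1757], [0.0, 0.0001, 0.1757], [0.0, 0.0, 0.1757], [0.0, 0.0, 0.1757], [0.0, 0.0, 0.1757], [0.0, 0.0, 0.0]]
translation [[0.0, 0.0, 0.0385]] 
turn [[0.0, 0.0, 0.0]]
```

>>> servo_tool(translation=[[0.005,0.0165,-0.0015],[0.008,0.015,-0.0015],[0.0105,0.0135,-0.0015],[0.013,0.0115,-0.0015],[0.0145,0.009,-0.0015],[0.016,0.0065,-0.0015],[0.017,0.0035,-0.0015],[0.017,0.0005,0],[0.017,-0.0025,0],[0,0,0]], turn=[[0,0,0.176],[0,0,0.176],[0,0,0.176],[0,0,0.176],[0,0,0.176],[0,0,0.176],[0,0,0.176],[0,0,0.176],[0,0,0.176],[0,0,0]])

```text
clock: 6.58
tool_pos: [0.4064, 0.3148, 0.2073]
eef_rot: [0.694, 0.72, -0.001, 0.0]
contact_force: [-0.5, 0.2, -0.0]
opening: 0.349
finger_force: 0.0
```

```bash
python3 -c "
from h import *
print(cur()[0])
D=down(2)
plan([((.407,.3137,.133),D)],vr=.18)"
```

```text
[0.40635798 0.31483632 0.2072953 ]
translation [[-0.0005, 0.0004, 0.0371], [-0.0005, 0.0003, 0.0372]] 
turn [[-0.0008, 0.001, 0.001], [-0.0007, 0.001, 0.0011]]
```

>>> servo_tool(translation=[[-0.0005,0.0005,0.03],[-0.0005,0,0.03],[0,0,0.014],[0,0,0]], turn=[[0,0,0.002],[0,0,0],[0,0,0],[0,0,0]])

```text
clock: 7.08
tool_pos: [0.4079, 0.312, 0.1338]
eef_rot: [0.696, 0.718, -0.001, 0.0]
contact_force: [-0.2, -0.4, -0.3]
opening: 0.348
finger_force: 0.0
```

>>> servo_tool(translation=[[0,0,0],[0,0,0],[0,0,0],[0,0,0]], turn=[[0,0,0],[0,0,0],[0,0,0],[0,0,0]], grip=0, grip_force=25)

```text
clock: 7.58
tool_pos: [0.4087, 0.3134, 0.1355]
eef_rot: [0.696, 0.718, 0.001, 0.0]
contact_force: [-0.7, -0.3, 7.4]
opening: 0.112
finger_force: 25.0
```

>>> servo_tool(translation=[[0,0,-0.005],[0,0,-0.01],[0,0,-0.02],[0,0,-0.02],[0,0,-0.03]], turn=[[0,0,0],[0,0,0],[0,0,0],[0,0,0],[0,0,0]])

```text
clock: 8.2
tool_pos: [0.4076, 0.3126, 0.2203]
eef_rot: [0.696, 0.718, -0.001, -0.0]
contact_force: [0.3, 0.5, -1.8]
opening: 0.114
finger_force: 25.0
```

```bash
cat >> h.py <<'E'
def Rz(d): return R.from_euler('z',d,degrees=True).as_matrix()
def Ry(d): return R.from_euler('y',d,degrees=True).as_matrix()
Me=Rz(-3.2)@Ry(35)@down(0)
rest=np.array([.524,-.079,.043]); nrm=Rz(-3.2)@Ry(35)@[-1,0,0]; up=Rz(-3.2)@Ry(35)@[0,0,1]
E
python3 -c "
from h import *
D=down(2); p=lambda k:rest+nrm*.003+up*(k+.0695)
print(p(.05),p(.0))
c=cur()[0]
plan([((c[0],c[1],.27),D),(p(.1),Me),(p(.03),Me)],vr=.1,vp=.045)"
```

```text
[ 0.58998189 -0.08268896  0.1426094 ] [ 0.56134778 -0.08108807  0.1016518 ]
translation [[0.0, 0.0, -0.0248], [0.0, -0.0001, -0.0249], [-0.0367, 0.0179, 0.0079], [-0.0366, 0.0186, 0.0067], [-0.0365, 0.0193, 0.0056], [-0.0363, 0.0198, 0.0045], [-0.0362, 0.0203, 0.0032], [-0.036, 0.0208, 0.002], [-0.0359, 0.0211, 0.0007], [-0.0356, 0.0214, -0.0005]] 
turn [[-0.0007, 0.0005, -0.0024], [-0.0008, 0.0006, -0.0024], [0.0555, 0.0025, 0.008], [0.0555, 0.0025, 0.008], [0.0555, 0.0026, 0.008], [0.0555, 0.0025, 0.008], [0.0555, 0.0025, 0.008], [0.0555, 0.0025, 0.008], [0.0555, 0.0025, 0.008], [0.0555, 0.0025, 0.008]]
translation [[-0.0355, 0.0217, -0.0018], [-0.0354, 0.0218, -0.0031], [-0.0351, 0.0218, -0.0044], [0.0, 0.0, 0.035], [0.0, 0.0, 0.035]] 
turn [[0.0555, 0.0026, 0.0079], [0.0555, 0.0025, 0.008], [0.0555, 0.0025, 0.008], [0.0, 0.0, 0.0], [0.0, 0.0, 0.0]]
```

>>> servo_tool(translation=[[0,0,-0.025],[0,0,-0.025],[-0.0367,0.018,0.008],[-0.0366,0.0186,0.0067],[-0.0365,0.0193,0.0056],[-0.0363,0.02,0.0045],[-0.0362,0.0203,0.0032],[-0.036,0.0208,0.002],[-0.036,0.021,0.0007],[-0.0356,0.0214,-0.0005]], turn=[[0,0,0],[0,0,0],[0.0555,0.0025,0.008],[0.0555,0.0025,0.008],[0.0555,0.0025,0.008],[0.0555,0.0025,0.008],[0.0555,0.0025,0.008],[0.0555,0.0025,0.008],[0.0555,0.0025,0.008],[0.0555,0.0025,0.008]])

```text
clock: 9.45
tool_pos: [0.5611, 0.0224, 0.207]
eef_rot: [0.702, 0.677, -0.151, -0.161]
contact_force: [-0.3, 0.9, -1.3]
opening: 0.114
finger_force: 25.0
```

>>> servo_tool(translation=[[-0.0355,0.0217,-0.002],[-0.0354,0.0218,-0.003],[-0.035,0.0218,-0.0045],[0,0,0]], turn=[[0.0555,0.0025,0.008],[0.0555,0.0025,0.008],[0.0555,0.0025,0.008],[0,0,0]])

```text
clock: 9.95
tool_pos: [0.6174, -0.0892, 0.1803]
eef_rot: [0.696, 0.651, -0.208, -0.219]
contact_force: [0.7, 0.7, -2.0]
opening: 0.113
finger_force: 25.0
```

```bash
python3 -c "
from h import *
from plant import r
print(cur()[0],r.get_state()['q'].tolist(),r.get_state()['eef_rot'].tolist())
p=lambda k:rest+nrm*.003+up*(k+.0695)
plan([(p(.03),Me),(p(0.004),Me)],vp=.045)
s=shot('scene');crop(s,180,120,310,220,5,'e2.png')"
```

```text
[ 0.61741542 -0.08916246  0.18033852] [0.04121817596409782, 1.102140462098088, 0.07608485176176867, 0.9415239608921665, -0.04691257091921529, 1.7133277753934746, 0.038447296609002306] [0.6961977637001977, 0.6512038886695352, -0.20784393984621619, -0.21918728491799397]
translation [[0.0024, -0.0005, 0.0334], [0.0024, -0.0005, 0.0334], [0.0, 0.0, 0.026]] 
turn [[-0.0014, -0.0012, -0.0051], [-0.0015, -0.0011, -0.0051], [0.0, 0.0, 0.0]]
```

View pics/e2.png

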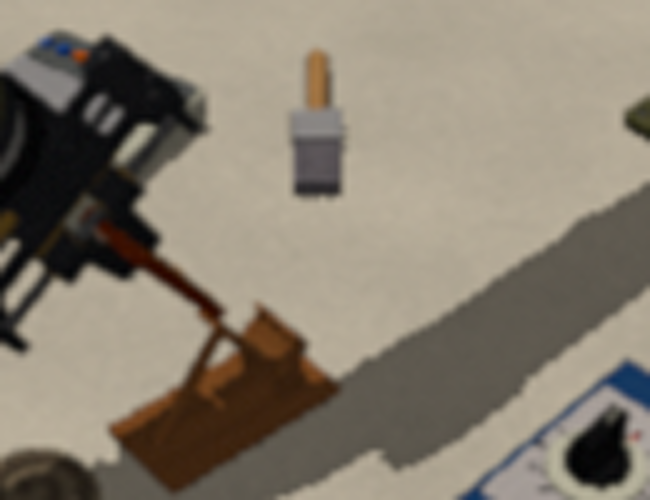

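The slab (100,225)–(215,310) is held at about the board's angle, just above the easel. I'll lower it.

>>> servo_tool(translation=[[0.0025,-0.0005,0.03],[0.0025,-0.0005,0.03],[0,0,0.008],[0,0,0],[0,0,0]], turn=[[-0.0015,0,-0.005],[-0.0015,0,-0.005],[0,0,0],[0,0,0],[0,0,0]])

```text
clock: 10.62
tool_pos: [0.5795, -0.0774, 0.1293]
eef_rot: [0.692, 0.658, -0.203, -0.218]
contact_force: [-0.4, 0.7, -1.4]
opening: 0.113
finger_force: 25.0
```

```bash
python3 -c "
from h import *
from plant import r
print(cur()[0], cur()[0]-.0*nrm)
c,M=cur(); o=c+M@[0,0,.0695]; d=o-rest; print('slab origin rel rest: up,out,y',d@up,d@nrm,d[1], r.get_state()['contact_force'])
a=shot('scene'); P=cloud(a)[165:225,195:255].reshape(-1,3)
X=P[(P[:,2]>.07)&(P[:,2]<.14)&(abs(P[:,1]+.08)<.05)]; 
s=(X-rest)@up; n=(X-rest)@nrm
for l in np.arange(.02,.12,.01):
  k=(s>l)&(s<l+.01); print(round(l,2),k.sum(),np.round(np.sort(n[k])[::max(1,k.sum()//8)],3))
"
```

```text
[ 0.57951292 -0.07741526  0.12926556] [ 0.57951292 -0.07741526  0.12926556]
slab origin rel rest: up,out,y 0.03290656499623153 0.0037358062690590063 0.0039610220036277455 [-0.44975938  0.70449792 -1.38015584]
0.02 0 []
0.03 5 [-0.002  0.004  0.007  0.009  0.011]
0.04 8 [-0.008 -0.006 -0.004 -0.003 -0.002  0.002  0.005  0.01 ]
0.05 37 [-0.03  -0.02  -0.016 -0.011 -0.007 -0.005 -0.004 -0.002  0.006  0.012]
0.06 12 [-0.01  -0.008 -0.007 -0.005 -0.004  0.002  0.003  0.005  0.006  0.009
  0.011  0.012]
0.07 7 [0.001 0.005 0.006 0.007 0.008 0.01  0.012]
0.08 7 [0.002 0.004 0.004 0.009 0.011 0.011 0.012]
0.09 7 [0.003 0.005 0.006 0.007 0.008 0.009 0.012]
0.1 17 [-0.01  -0.003  0.002  0.007  0.009  0.011  0.012  0.015  0.019]
0.11 9 [-0.012 -0.011 -0.009 -0.007 -0.007 -0.005 -0.002 -0.001  0.005]
```

```bash
python3 -c "
from h import *
p=lambda k:rest+nrm*.004+up*(k+.0695)
plan([(p(.012),Me)],vp=.01)"
```

```text
translation [[-0.0015, 0.0, 0.0069], [-0.0016, 0.0, 0.0069], [-0.0015, 0.0, 0.0069]] 
turn [[0.0019, -0.0008, 0.002], [0.002, -0.0009, 0.0019], [0.0019, -0.0008, 0.002]]
```

>>> servo_tool(translation=[[-0.0015,0,0.007],[-0.0015,0,0.007],[-0.001,0,0.007],[0,0,0.004],[0,0,0]], turn=[[0.002,-0.001,0.002],[0.002,-0.001,0.002],[0.002,0,0.002],[0,0,0],[0,0,0]])

```text
clock: 11.3
tool_pos: [0.5634, -0.0806, 0.1074]
eef_rot: [0.693, 0.655, -0.208, -0.22]
contact_force: [0.3, -0.3, -1.7]
opening: 0.111
finger_force: 25.0
```

>>> servo_tool(translation=[[0,0,0.003],[0,0,0]], turn=[[0,0,0],[0,0,0]])

```text
clock: 11.55
tool_pos: [0.5619, -0.0805, 0.1052]
eef_rot: [0.693, 0.655, -0.207, -0.22]
contact_force: [-0.3, 0.6, -0.9]
opening: 0.11
finger_force: 25.0
```

```bash
python3 -c "
from h import *
from plant import r
c,M=cur(); o=c+M@[0,0,.0695]; d=o-rest; print('slab origin rel rest: up,out,y',d@up,d@nrm,d[1], r.get_state()['contact_force'])"
```

```text
slab origin rel rest: up,out,y 0.0031627616703803684 0.004840509678964359 0.0007720038483930713 [-0.25858836  0.62124397 -0.91328672]
```

>>> servo_tool(translation=[[0,0,0.002],[0,0,0]], turn=[[0,0,0],[0,0,0]])

```text
clock: 11.8
tool_pos: [0.5607, -0.0805, 0.1035]
eef_rot: [0.693, 0.655, -0.207, -0.22]
contact_force: [-0.0, 0.3, -1.8]
opening: 0.112
finger_force: 25.0
```

>>> servo_tool(translation=[[0,0,0.001],[0,0,0]], turn=[[0,0,0],[0,0,0]])

```text
clock: 12.05
tool_pos: [0.5602, -0.0804, 0.1027]
eef_rot: [0.693, 0.655, -0.207, -0.22]
contact_force: [0.4, 0.4, -1.3]
opening: 0.109
finger_force: 25.0
```

>>> servo_tool(translation=[[0,0,0.0015],[0,0,0]], turn=[[0,0,0],[0,0,0]])

```text
clock: 12.3
tool_pos: [0.5601, -0.0806, 0.1023]
eef_rot: [0.693, 0.655, -0.207, -0.219]
contact_force: [1.2, -0.2, 3.5]
opening: 0.114
finger_force: 25.0
```

>>> servo_tool(translation=[[0,0,0.0015],[0,0,0]], turn=[[0,0,0],[0,0,0]])

```text
clock: 12.55
tool_pos: [0.5602, -0.0807, 0.1022]
eef_rot: [0.693, 0.655, -0.206, -0.218]
contact_force: [5.9, -0.5, 10.9]
opening: 0.111
finger_force: 25.0
```

>>> servo_tool(translation=[[0,0.001,-0.002],[0,0,0]], turn=[[0,0,0],[0,0,0]])

```text
clock: 12.8
tool_pos: [0.5608, -0.0807, 0.1018]
eef_rot: [0.693, 0.655, -0.207, -0.219]
contact_force: [2.5, -0.1, 6.2]
opening: 0.112
finger_force: 25.0
```

>>> servo_tool(translation=[[0,0.0015,0],[0,0,0]], turn=[[0,0,0],[0,0,0]])

```text
clock: 13.05
tool_pos: [0.5613, -0.0807, 0.1015]
eef_rot: [0.693, 0.655, -0.208, -0.22]
contact_force: [1.6, 0.0, 7.8]
opening: 0.112
finger_force: 25.1
```

>>> servo_tool(translation=[[0,0.0015,0],[0,0,0]], turn=[[0,0,0],[0,0,0]])

```text
clock: 13.3
tool_pos: [0.562, -0.0808, 0.101]
eef_rot: [0.692, 0.654, -0.208, -0.221]
contact_force: [0.8, -0.8, 9.5]
opening: 0.113
finger_force: 25.2
```

>>> servo_tool(translation=[[0,0.002,-0.0005],[0,0,0]], turn=[[0,0,0],[0,0,0]])

```text
clock: 13.55
tool_pos: [0.5637, -0.0808, 0.0998]
eef_rot: [0.692, 0.654, -0.209, -0.221]
contact_force: [-0.4, -0.1, 7.4]
opening: 0.112
finger_force: 25.0
```

```bash
python3 -c "
from h import *
c,M=cur(); o=c+M@[0,0,.0695]; d=o-rest; print('up,out,y',d@up,d@nrm,d[1]); print(np.degrees(np.arctan2(-M[0,2],-M[2,2])))
a=shot('scene'); P=cloud(a)[165:225,195:255].reshape(-1,3)
X=P[(P[:,2]>.03)&(P[:,2]<.16)&(abs(P[:,1]+.08)<.05)]; 
s=(X-rest)@up; n=(X-rest)@nrm
for l in np.arange(.0,.12,.01):
  k=(s>l)&(s<l+.01)&(abs(n)<.02); print(round(l,2),k.sum(),np.round(np.sort(n[k])[::max(1,k.sum()//8)],3))
"
```

```text
up,out,y -0.0001746516772552698 0.0005275757952788371 0.0005383489767389754
35.33561691033262
0.0 30 [-0.007 -0.003  0.003  0.008  0.009  0.011  0.013  0.016  0.019  0.019]
0.01 7 [-0.007 -0.005 -0.     0.002  0.005  0.007  0.009]
0.02 10 [-0.006 -0.004  0.001  0.001  0.003  0.003  0.006  0.008  0.008  0.009]
0.03 6 [-0.007 -0.005 -0.001 -0.     0.006  0.009]
0.04 12 [-0.006 -0.006 -0.004 -0.002  0.001  0.003  0.005  0.005  0.007  0.008
  0.008  0.009]
0.05 19 [-0.02  -0.018 -0.013 -0.008 -0.007 -0.006 -0.005 -0.001  0.003  0.009]
0.06 14 [-0.014 -0.01  -0.002 -0.     0.     0.002  0.004  0.005  0.007  0.008
  0.008  0.008  0.012  0.016]
0.07 20 [-0.016 -0.011 -0.007 -0.004  0.003  0.006  0.008  0.01   0.014  0.017]
0.08 22 [-0.017 -0.014 -0.01  -0.007 -0.002  0.     0.002  0.007  0.009  0.013
  0.018]
0.09 50 [-0.018 -0.006 -0.002 -0.     0.002  0.003  0.005  0.008  0.019]
0.1 19 [-0.015 -0.011 -0.008 -0.001  0.001  0.004  0.005  0.008  0.011  0.017]
0.11 12 [-0.011 -0.011 -0.009 -0.007 -0.007 -0.005 -0.004 -0.003  0.007  0.009
  0.01   0.012]
```

>>> servo_tool(translation=[[0,0,0],[0,0,0],[0,0,0]], turn=[[0,0,0],[0,0,0],[0,0,0]], grip=0.18)

```text
clock: 13.98
tool_pos: [0.5646, -0.0806, 0.0985]
eef_rot: [0.693, 0.655, -0.208, -0.22]
contact_force: [-0.1, 0.5, -1.4]
opening: 0.18
finger_force: 0.0
```

>>> servo_tool(translation=[[0,0,0],[0,0,0],[0,0,0]], turn=[[0,0,0],[0,0,0],[0,0,0]], grip=0.33)

```text
clock: 14.35
tool_pos: [0.5649, -0.0807, 0.0989]
eef_rot: [0.693, 0.655, -0.207, -0.22]
contact_force: [-0.4, 0.6, -0.7]
opening: 0.334
finger_force: 0.0
```

>>> servo_tool(translation=[[0,0,-0.03],[0,0,-0.04],[0,0,-0.04],[0,0,-0.04],[0,0,0]], turn=[[0,0,0],[0,0,0],[0,0,0],[0,0,0],[0,0,0]])

```text
clock: 14.98
tool_pos: [0.6533, -0.0859, 0.2232]
eef_rot: [0.693, 0.656, -0.205, -0.217]
contact_force: [0.4, -0.3, -0.2]
opening: 0.327
finger_force: 0.0
```

```bash
python3 - <<'E'
from h import *
from plant import r
s=r.get_state();print(s['q'].tolist(),s['tool_pos'].tolist(),s['eef_rot'].tolist(),s['clock'])
a=shot('scene');b=shot('top')
cv2.imwrite('pics/e3.png',np.hstack([cv2.resize(b['img'][160:220,260:320,::-1],(400,400),interpolation=2),cv2.resize(a['img'][165:225,195:255,::-1],(400,400),interpolation=2)]))
E
```

```text
[0.038296494961373384, 1.1391593403891496, 0.0810510764467571, 0.7085380822441028, -0.05422774012976979, 1.9027782407592664, 0.03771757396842094] [0.6533237648892279, -0.08587436703329256, 0.22323250073912956] [0.6933918215748858, 0.6556025475038938, -0.2053735500358295, -0.2172896371784605] 14.975
```

View pics/e3.png

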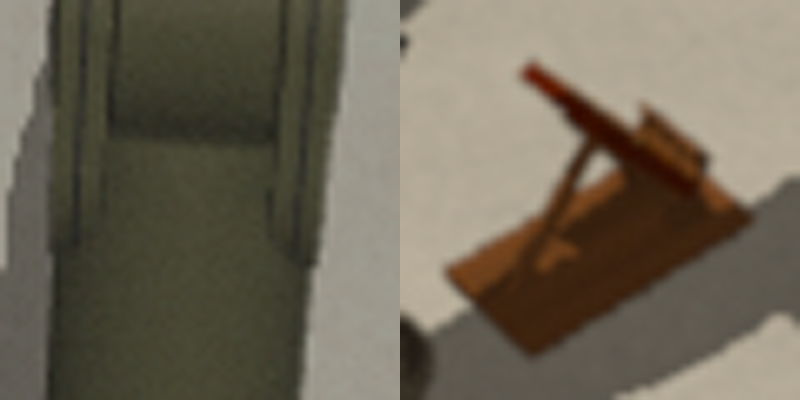

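The slab stands on the easel, leaning on the board (right half, (530,70) to (695,190)). Next I'll refit the kinematics with the tilted poses and find which side-grip pitches are reachable.

```bash
cat > ik.py <<'E'
from h import *
from scipy.optimize import least_squares
D=[([-1.24120363,.68989291,-.19451252,1.56619471,.1573336,.90246789,-.21508156],[.18208177,.59733229,.2380066],[.147306211,.989090625,-.000783,-.000046]),
([-.16716882,.60204881,-.439043,1.99505229,.42325072,.62708851,.7312085],[.46278317,.1701587,.20065433],[-.02256583,.99974076,.0013627,.00270934]),
([0.04121817596409782, 1.102140462098088, 0.07608485176176867, 0.9415239608921665, -0.04691257091921529, 1.7133277753934746, 0.038447296609002306],[ 0.61741542,-0.08916246,0.18033852],[0.6961977637001977, 0.6512038886695352, -0.20784393984621619, -0.21918728491799397]),
([0.038296494961373384, 1.1391593403891496, 0.0810510764467571, 0.7085380822441028, -0.05422774012976979, 1.9027782407592664, 0.03771757396842094], [0.6533237648892279, -0.08587436703329256, 0.22323250073912956], [0.6933918215748858, 0.6556025475038938, -0.2053735500358295, -0.2172896371784605])]
E_=lambda ax,t:R.from_euler(ax,t).as_matrix()
lo=np.array([-3.01,-.46,-1.47,.13,-1,.04,-2.66]); hi=np.array([3.01,2.08,1.51,2.56,4.14,2.09,2.66])
sg=np.array([-1,1,-1,1,-1,1,-1])
def fk(q,x):
    h,A,B,C,y0,y7=x; q=np.array(q)*sg; M=E_('z',q[0]+y0); p=np.array([0,0,h])
    M=M@E_('y',q[1])@E_('z',q[2]); p=p+M@[0,0,A]; M=M@E_('y',q[3])@E_('z',q[4]); p=p+M@[0,0,B]; M=M@E_('y',q[5])@E_('z',q[6]+y7); return p+M@[0,0,C],M
def err(q,p,M,x):
    a,N=fk(q,x); return np.r_[a-p,.3*R.from_matrix(M.T@N).as_rotvec()]
X0=least_squares(lambda x:np.concatenate([err(q,np.array(p),R.from_quat(o).as_matrix(),x) for q,p,o in D]),[.3,.58,.33,.3,0,1.5]).x
def ik(p,M,q0,reg=1e-3):
    f=lambda q:np.r_[err(q,np.array(p),M,X0),reg*(q-q0)]
    z=least_squares(f,np.clip(q0,lo+1e-3,hi-1e-3),bounds=(lo,hi)); return z.x,np.linalg.norm(err(z.x,np.array(p),M,X0))
E
python3 - <<'E'
from ik import *
print(X0.round(4),[np.round(np.linalg.norm(err(q,np.array(p),R.from_quat(o).as_matrix(),X0)),4) for q,p,o in D])
q0=np.array(D[-1][0]); mid=rest+up*.05
def grip(d): return Rz(-3.2)@Ry(-d)@down(90)
for d in (0,5,10,15,20,25,30,35,40):
    best=None
    for k in range(25):
        g=q0 if k==0 else np.random.default_rng(k).uniform(lo,hi)
        q,e=ik(mid,grip(d),g,1e-4 if k else 1e-3)
        if k==0: print(d,'near',q.round(2),round(e,4))
        elif e<2e-3 and (best is None or np.abs(q-q0).max()<np.abs(best-q0).max()): best=q
    print('   any',None if best is None else best.round(2))
az=-39
for tl in (55,50,45,40,30,20):
    q,e=ik([.486,-.391,.056],Rz(az)@Ry(tl)@down(90),q0); print('pan',tl,q.round(2),round(e,4))
E
```

```text
[ 0.3481  0.5623  0.3474  0.3267 -0.0725  1.5049] [np.float64(0.0026), np.float64(0.0106), np.float64(0.0131), np.float64(0.0129)]
0 near [ 0.35  0.88 -0.49  1.89  0.75  0.56  0.89] 0.0
   any [ 0.53  1.   -0.84  1.89  1.07  0.8   0.6 ]
5 near [ 0.31  0.85 -0.4   1.97  0.84  0.4   0.79] 0.0
   any [ 0.53  0.96 -0.8   1.97  1.21  0.68  0.46]
10 near [ 0.2   0.81 -0.2   2.05  0.86  0.17  0.76] 0.0
   any [ 0.46  0.9  -0.64  2.05  1.37  0.48  0.29]
15 near [ 0.61  1.02 -0.94  2.14  1.69  0.73  0.02] 0.0
   any [ 0.58  0.99 -0.88  2.14  1.69  0.67  0.  ]
20 near [ 0.7   1.14 -1.15  2.22  1.86  0.96 -0.1 ] 0.0
   any [ 0.76  1.35 -1.44  2.22  1.83  1.3  -0.  ]
25 near [ 0.73  1.24 -1.25  2.29  2.    1.13 -0.19] 0.0
   any [ 0.76  1.38 -1.45  2.29  1.95  1.35 -0.09]
30 near [ 0.74  1.31 -1.31  2.37  2.13  1.26 -0.26] 0.0
   any [ 0.76  1.42 -1.45  2.37  2.08  1.41 -0.17]
35 near [ 0.74  1.38 -1.33  2.44  2.25  1.38 -0.32] 0.0
   any [ 0.76  1.47 -1.45  2.44  2.21  1.5  -0.23]
40 near [ 0.73  1.44 -1.32  2.51  2.38  1.49 -0.37] 0.0
   any [ 0.75  1.53 -1.45  2.51  2.33  1.6  -0.26]
pan 55 [ 0.61  1.5  -0.    0.49  0.    2.09  1.5 ] 0.011
pan 50 [ 0.64  1.46 -0.16  0.55  0.12  2.01  1.44] 0.0
pan 45 [ 0.66  1.38 -0.19  0.71  0.15  1.85  1.42] 0.0
pan 40 [ 0.67  1.31 -0.22  0.84  0.17  1.7   1.4 ] 0.0
pan 30 [ 0.71  1.19 -0.27  1.08  0.22  1.42  1.35] 0.0
pan 20 [ 0.75  1.1  -0.32  1.3   0.29  1.14  1.28] 0.0
```

The side grip is reachable at a 30° forward pitch, which leaves a final tilt of about 25°. I'll check a continuous joint path and print the rows.

```bash
cat >> h.py <<'E'
def grip(d): return Rz(-3.2)@Ry(-d)@down(90)
mid=rest+up*.05
E
python3 - <<'E'
from ik import *
g=grip(30); so=mid-g[:,2]*.11
w=[((.62,-.084,.30),Rz(-3.2)@Ry(20)@down(20)),((.53,-.08,.31),grip(0)),((.47,-.08,.27),grip(30)),(so,g)]
plan(w,vr=.16)
p,M=cur(); from plant import r; q=r.get_state()['q']
for a,N in w:
    rv=R.from_matrix(M.T@N).as_rotvec(); a=np.array(a)
    for i in range(1,9): q,e=ik(p+(a-p)*i/8,M@R.from_rotvec(rv*i/8).as_matrix(),q)
    p,M=a,N; print(q.round(2),round(e,4))
E
```

```text
translation [[0.0, -0.0236, -0.0156], [0.0023, -0.022, -0.0177], [0.0046, -0.02, -0.0196], [0.0036, -0.0104, 0.0027], [0.0053, -0.0098, 0.0022], [0.0067, -0.0089, 0.0018], [0.0081, -0.0078, 0.0012], [0.0092, -0.0066, 0.0008], [0.0101, -0.0051, 0.0002], [0.0108, -0.0035, -0.0003]] 
turn [[-0.0876, -0.0157, -0.1157], [-0.0876, -0.0157, -0.1158], [-0.0877, -0.0156, -0.1157], [-0.0266, -0.038, -0.1511], [-0.0267, -0.0381, -0.1511], [-0.0266, -0.038, -0.1511], [-0.0266, -0.0381, -0.151], [-0.0267, -0.038, -0.1511], [-0.0266, -0.0381, -0.1511], [-0.0266, -0.038, -0.1511]]
translation [[0.0111, -0.0019, -0.0008], [0.015, -0.0008, 0.01], [0.0161, -0.0009, 0.008], [0.0171, -0.0008, 0.0057], [0.0177, -0.0008, 0.0035], [0.0108, 0.002, 0.0462], [0.0107, 0.002, 0.0462]] 
turn [[-0.0267, -0.0381, -0.1511], [0.0, -0.1309, 0.0], [0.0, -0.1309, 0.0], [0.0, -0.1309, 0.0], [0.0, -0.1309, 0.0], [0.0, 0.0, 0.0], [0.0, 0.0, 0.0]]
[ 0.05  0.82 -0.    1.11  0.02  1.56  0.34] 0.0
[ 0.32  0.5  -0.38  1.74  0.22  0.94  1.37] 0.0
[ 0.75  0.46 -0.88  2.43  1.97  0.36 -0.37] 0.0
[ 0.66  0.79 -0.94  2.48  2.22  0.73 -0.6 ] 0.0
```

>>> servo_tool(translation=[[0,-0.0236,-0.0156],[0.0023,-0.022,-0.0177],[0.0046,-0.02,-0.0196],[0.0036,-0.0104,0.0027],[0.0053,-0.0098,0.0022],[0.0067,-0.009,0.0018],[0.008,-0.0078,0.0012],[0.0092,-0.0066,0.001],[0.01,-0.005,0],[0.011,-0.0035,0]], turn=[[-0.0876,-0.0157,-0.1157],[-0.0876,-0.0157,-0.1157],[-0.0876,-0.0157,-0.1157],[-0.0266,-0.038,-0.151],[-0.0266,-0.038,-0.151],[-0.0266,-0.038,-0.151],[-0.0266,-0.038,-0.151],[-0.0266,-0.038,-0.151],[-0.0266,-0.038,-0.151],[-0.0266,-0.038,-0.151]], grip=1.0)

```text
clock: 16.32
tool_pos: [0.5391, -0.0801, 0.3079]
eef_rot: [0.1, 0.995, -0.013, -0.02]
contact_force: [0.3, 0.1, 1.0]
opening: 1.001
finger_force: 0.0
```

>>> servo_tool(translation=[[0.011,-0.002,-0.001],[0.015,-0.001,0.01],[0.016,-0.001,0.008],[0.017,-0.001,0.0055],[0.0175,-0.001,0.0035],[0,0,0],[0,0,0]], turn=[[-0.0266,-0.038,-0.151],[0,-0.131,0],[0,-0.131,0],[0,-0.131,0],[0,-0.131,0],[0,0,0],[0,0,0]])

```text
clock: 17.2
tool_pos: [0.4726, -0.0868, 0.2718]
eef_rot: [0.029, 0.983, -0.016, 0.183]
contact_force: [0.0, 0.6, -0.3]
opening: 1.001
finger_force: 0.0
```

```bash
python3 - <<'E'
from h import *
from plant import r
s=r.get_state(); print(s['q'].round(2),s['qd'].round(2),cur())
g=grip(30); so=mid-g[:,2]*.11
plan([((.47,-.08,.27),g),(so,g)])
E
```

```text
[ 0.29  0.35 -0.29  2.27  0.71  0.2   0.86] [-0.    0.    0.   -0.02  0.01  0.   -0.02] (array([ 0.47255579, -0.08682756,  0.27182745]), array([[-0.93129838,  0.06369943,  0.35864428],
       [ 0.0517171 ,  0.99773925, -0.04291542],
       [-0.36056716, -0.02141902, -0.93248729]]))
translation [[0.0034, 0.0067, 0.0005], [0.0108, 0.002, 0.0462], [0.0107, 0.002, 0.0462]] 
turn [[-0.0228, -0.1547, 0.0021], [0.0, 0.0, 0.0], [0.0, 0.0, 0.0]]
```

>>> servo_tool(translation=[[0.001,0.002,0],[0.001,0.002,0],[0.001,0.002,0],[0,0,0],[0,0,0],[0,0,0]], turn=[[-0.005,-0.04,0],[-0.005,-0.04,0],[-0.005,-0.04,0],[-0.005,-0.04,0],[0,0,0],[0,0,0]])

```text
clock: 17.95
tool_pos: [0.4661, -0.0882, 0.2686]
eef_rot: [0.029, 0.975, -0.019, 0.22]
contact_force: [0.7, -0.7, 0.1]
opening: 1.001
finger_force: 0.0
```

```bash
python3 - <<'E'
from h import *
from plant import r
s=r.get_state(); print(s['q'].round(2),s['qd'].round(2),cur())
g=grip(30); so=mid-g[:,2]*.11
plan([((.47,-.08,.27),g),(so,g)])
E
```

```text
[ 0.31  0.35 -0.32  2.37  1.62  0.15 -0.04] [-0.01 -0.    0.01  0.    0.02  0.   -0.03] (array([ 0.46611993, -0.08820903,  0.26864646]), array([[-0.90155275,  0.06462726,  0.42781533],
       [ 0.04768725,  0.99759968, -0.05020755],
       [-0.43003322, -0.02486342, -0.90247063]]))
translation [[-0.0037, 0.0084, 0.0], [0.0108, 0.002, 0.0462], [0.0108, 0.002, 0.0462]] 
turn [[-0.0261, -0.079, 0.0037], [0.0, 0.0, 0.0], [0.0, 0.0, 0.0001]]
```

>>> servo_tool(translation=[[-0.001,0.003,0],[-0.001,0.003,0],[-0.001,0.003,0],[0,0,0],[0,0,0]], turn=[[-0.008,-0.026,0.001],[-0.008,-0.026,0.001],[-0.008,-0.026,0.001],[0,0,0],[0,0,0]])

```text
clock: 18.58
tool_pos: [0.469, -0.0795, 0.2697]
eef_rot: [0.027, 0.966, -0.009, 0.258]
contact_force: [-1.2, -0.3, -0.4]
opening: 1.003
finger_force: 0.0
```

```bash
python3 - <<'E'
from h import *
from plant import r
s=r.get_state(); print(s['q'].round(2),s['qd'].round(2),cur())
g=grip(30); so=mid-g[:,2]*.11
plan([(so,g),(mid-g[:,2]*.03,g)])
E
```

```text
[ 0.54  0.39 -0.65  2.42  2.03  0.3  -0.47] [-0.01 -0.    0.    0.    0.02  0.   -0.02] (array([ 0.46904697, -0.07949582,  0.269706  ]), array([[-0.86563575,  0.05599848,  0.49753283],
       [ 0.04695875,  0.99842576, -0.03067366],
       [-0.49846727, -0.0031887 , -0.86690265]]))
translation [[0.0102, 0.0019, 0.0463], [0.0102, 0.0019, 0.0463], [0.0, 0.0, 0.04], [0.0, 0.0, 0.04]] 
turn [[-0.0014, -0.0009, 0.0007], [-0.0015, -0.0009, 0.0007], [0.0, 0.0, 0.0], [0.0, 0.0, 0.0]]
```

Pose reached. I'll look once at the slab on the easel from the top camera before closing in.

>>> servo_tool(translation=[[0.01,0.002,0.046],[0.01,0.002,0.046],[0,0,0.03],[0,0,0.03],[0,0,0]], turn=[[-0.0015,-0.001,0],[-0.0015,-0.001,0],[0,0,0],[0,0,0],[0,0,0]])

```text
clock: 19.2
tool_pos: [0.5277, -0.0787, 0.1261]
eef_rot: [0.026, 0.966, -0.007, 0.257]
contact_force: [0.6, 1.7, -0.4]
opening: 0.999
finger_force: 0.0
```

```bash
python3 - <<'E'
from h import *
g=grip(30); print(cur())
plan([(mid,g)],vp=.02)
a=shot('scene'); crop(a,180,130,300,220,6,'g.png')
P=cloud(a)[165:225,195:255].reshape(-1,3); hs=cv2.cvtColor(a['img'],cv2.COLOR_RGB2HSV)[165:225,195:255].reshape(-1,3)
s=(P-rest)@up;n=(P-rest)@nrm;k=(abs(n)<.012)&(abs(P[:,1]+.08)<.05)
for l in np.arange(0,.11,.01):
  j=k&(s>l)&(s<l+.01)&(P[:,1]>-.06); print(round(l,2),j.sum(),np.median(n[j]).round(4),np.median(P[j,1]).round(4))
E
```

```text
(array([ 0.52765451, -0.07867947,  0.12607377]), array([[-8.66169425e-01,  5.44001206e-02,  4.96780790e-01],
       [ 4.67463965e-02,  9.98518821e-01, -2.78377208e-02],
       [-4.97559344e-01, -8.89470876e-04, -8.67429483e-01]]))
translation [[-0.0003, -0.0002, 0.0163], [-0.0002, -0.0001, 0.0164], [-0.0002, -0.0002, 0.0163]] 
turn [[0.0, -0.0009, 0.0006], [0.0, -0.001, 0.0005], [-0.0001, -0.0009, 0.0006]]
0.0 11 0.0011 -0.0497
0.01 5 0.0019 -0.0487
0.02 8 0.0019 -0.0484
0.03 7 0.0019 -0.0485
0.04 11 0.0025 -0.0499
0.05 5 -0.0004 -0.0503
0.06 7 0.0043 -0.05
0.07 5 0.0031 -0.0508
0.08 7 0.004 -0.0496
0.09 11 0.0012 -0.0528
0.1 2 0.0032 -0.0567
```

View pics/g.png

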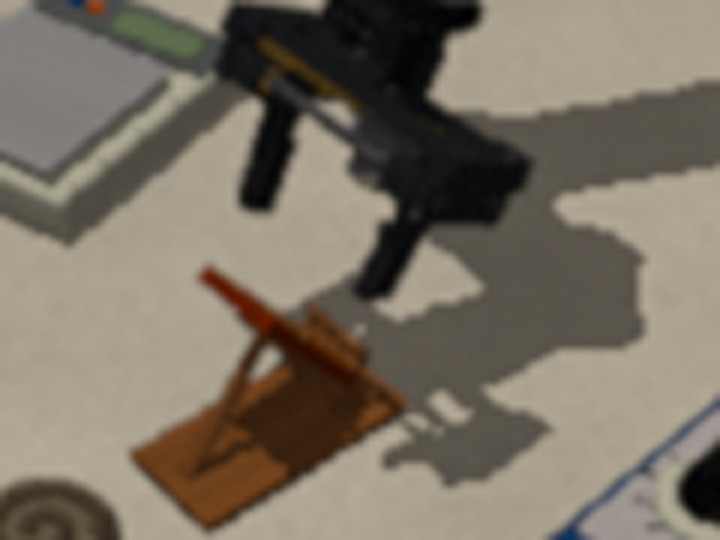

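The fingers straddle the slab, left finger at (265,190) and right at (385,270). The slab's edge is at y = -0.0495, so it is centred between them. I'll advance and grip.

>>> servo_tool(translation=[[0,0,0.016],[0,0,0.016],[0,0,0.016],[0,0,0]], turn=[[0,0,0],[0,0,0],[0,0,0],[0,0,0]])

```text
clock: 19.75
tool_pos: [0.5518, -0.08, 0.0853]
eef_rot: [0.026, 0.966, -0.007, 0.259]
contact_force: [-0.7, 0.5, -0.1]
opening: 0.998
finger_force: 0.0
```

```bash
python3 - <<'E'
from h import *
g=grip(30); c,M=cur(); print(c,(c-mid)@up,(c-mid)@nrm,c[1]); plan([(mid,g)])
E
```

```text
[ 0.55180334 -0.08000683  0.08527371] 0.0005833064478280261 0.0014615094201934288 -0.08000682542632488
translation [[-0.0001, -0.0005, 0.0016]] 
turn [[0.0009, -0.0003, 0.0009]]
```

>>> servo_tool(translation=[[0,0,0.001],[0,0,0],[0,0,0],[0,0,0],[0,0,0]], turn=[[0,0,0],[0,0,0],[0,0,0],[0,0,0],[0,0,0]], grip=0.5, grip_force=25)

```text
clock: 20.38
tool_pos: [0.5521, -0.0798, 0.086]
eef_rot: [0.026, 0.965, -0.007, 0.259]
contact_force: [-1.5, 1.4, 3.3]
opening: 0.671
finger_force: 25.0
```

```bash
python3 - <<'E'
from ik import *
from plant import r
c,M=cur(); g=M; t=25.; F=Rz(-39)@Ry(t)@down(90)
print('tilt now',np.degrees(np.arccos(-M[2,2])))
# slab lift path: up-back along slab normal, then travel
w=[(c+nrm*.03+np.array([0,0,.03]),g),((.47,-.09,.22),g),((.47,-.09,.26),grip(0)),((.50,-.25,.24),Rz(-20)@Ry(20)@down(90)),((.486,-.391,.14),F),((.486,-.391,.056),F)]
q=r.get_state()['q'];print(q.round(2)); p=c
for a,N in w:
    rv=R.from_matrix(M.T@N).as_rotvec(); a=np.array(a)
    for i in range(1,9): q,e=ik(p+(a-p)*i/8,M@R.from_rotvec(rv*i/8).as_matrix(),q)
    p,M=a,N; print(a.round(3),q.round(2),round(e,4))
plan(w[:2],vp=.03)
E
```

```text
tilt now 30.079432969497915
[ 0.51  0.97 -0.76  2.36  2.37  0.81 -0.67]
[ 0.528 -0.078  0.133] [ 0.58  0.89 -0.81  2.43  2.37  0.76 -0.69] 0.0
[ 0.47 -0.09  0.22] [ 0.7   0.61 -0.84  2.5   2.28  0.53 -0.64] 0.0
[ 0.47 -0.09  0.26] [ 0.73  0.66 -1.04  1.97  0.72  0.94  0.84] 0.0
[ 0.5  -0.25  0.24] [ 0.79  0.92 -0.9   1.44  0.58  1.46  1.04] 0.0
[ 0.486 -0.391  0.14 ] [ 0.91  1.14 -0.78  1.17  0.58  1.52  1.05] 0.0
[ 0.486 -0.391  0.056] [ 0.9   1.24 -0.75  1.19  0.63  1.41  1.04] 0.0
translation [[-0.0012, 0.0, -0.0266], [-0.0012, 0.0001, -0.0266], [0.0014, -0.0037, -0.0259], [0.0015, -0.0037, -0.0259], [0.0014, -0.0036, -0.0259], [0.0014, -0.0037, -0.0259]] 
turn [[0.0, 0.0, 0.0], [0.0, 0.0, 0.0], [0.0, 0.0, 0.0], [0.0, 0.0, 0.0], [0.0, 0.0, 0.0], [0.0, 0.0, 0.0]]
```

Gripped at an opening of 59 mm. I'll lift along the slab's length first to clear the ledge lip.

```bash
python3 - <<'E'
from h import *
c,M=cur()
plan([(c+up*.018,M),(c+up*.018+nrm*.03+np.array([0,0,.03]),M),((.47,-.09,.22),M)],vp=.025)
E
```

```text
translation [[-0.0163, 0.0, -0.0076], [-0.0008, 0.0, -0.0177], [-0.0008, 0.0, -0.0177], [-0.0008, 0.0, -0.0178], [0.0055, -0.0037, -0.024], [0.0055, -0.0036, -0.024], [0.0055, -0.0037, -0.024], [0.0055, -0.0036, -0.024]] 
turn [[0.0, 0.0, 0.0], [0.0, 0.0, 0.0], [0.0, 0.0, 0.0], [0.0, 0.0, 0.0], [0.0, 0.0, 0.0], [0.0, 0.0, 0.0], [0.0, 0.0, 0.0], [0.0, 0.0, 0.0]]
```

>>> servo_tool(translation=[[0,0,0],[-0.008,0,-0.004],[-0.008,0,-0.004],[-0.001,0,-0.018],[-0.001,0,-0.018],[-0.001,0,-0.018],[0.0055,-0.0035,-0.024],[0.0055,-0.0035,-0.024],[0.0055,-0.0035,-0.024],[0.0055,-0.0035,-0.024]], turn=[[0,0,0],[0,0,0],[0,0,0],[0,0,0],[0,0,0],[0,0,0],[0,0,0],[0,0,0],[0,0,0],[0,0,0]], grip_force=35)

```text
clock: 21.62
tool_pos: [0.4693, -0.0895, 0.2219]
eef_rot: [0.026, 0.965, -0.007, 0.259]
contact_force: [-0.0, -0.3, -2.2]
opening: 0.673
finger_force: 35.0
```

```bash
python3 - <<'E'
from h import *
from plant import r
s=r.get_state(); print(s['q'].round(2),s['finger_force'],cur()[0])
plan([((.48,-.09,.26),grip(15))],vr=.05)
a=shot('scene'); crop(a,160,60,320,180,4,'h.png')
E
```

```text
[ 0.62  0.56 -0.8   2.48  2.21  0.52 -0.62] 34.99384582042694 [ 0.46934077 -0.08948562  0.22185469]
translation [[-0.0047, 0.0, -0.0046], [-0.0045, 0.0, -0.0048], [-0.0043, 0.0, -0.005], [-0.0041, 0.0, -0.0052], [-0.0039, 0.0001, -0.0054], [-0.0036, 0.0, -0.0055]] 
turn [[0.0001, 0.0438, 0.0003], [0.0001, 0.0438, 0.0003], [0.0001, 0.0439, 0.0003], [0.0001, 0.0438, 0.0004], [0.0001, 0.0438, 0.0003], [0.0002, 0.0438, 0.0003]]
```

View pics/h.png

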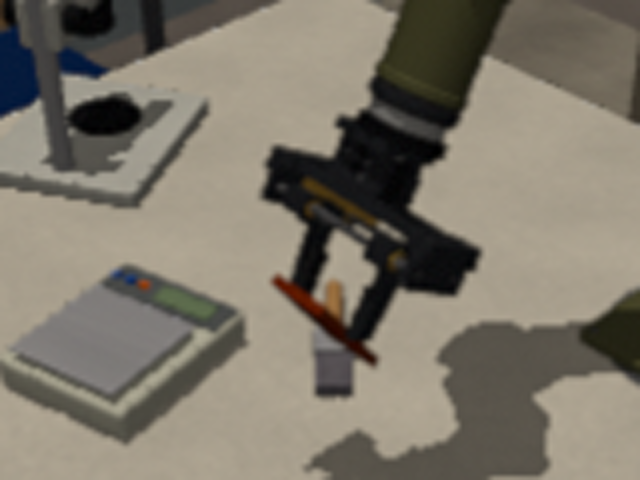

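The slab is held level between the fingers, (275,280) to (375,360). I'll tip it back toward flat, slowly.

>>> servo_tool(translation=[[-0.005,0,-0.0045],[-0.0045,0,-0.005],[-0.0045,0,-0.005],[-0.004,0,-0.005],[-0.004,0,-0.0055],[-0.0035,0,-0.0055],[0,0,0]], turn=[[0,0.044,0],[0,0.044,0],[0,0.044,0],[0,0.044,0],[0,0.044,0],[0,0.044,0],[0,0,0]])

```text
clock: 22.55
tool_pos: [0.4822, -0.0968, 0.2508]
eef_rot: [0.03, 0.987, -0.015, 0.158]
contact_force: [-0.2, 0.2, -0.7]
opening: 0.668
finger_force: 35.0
```

```bash
python3 - <<'E'
from h import *
from plant import r
s=r.get_state(); print(s['q'].round(2),s['finger_force'],cur())
plan([((.49,-.12,.25),Rz(-8)@Ry(0)@down(90))],vr=.05)
E
```

```text
[ 0.49  0.45 -0.56  2.22  0.93  0.34  0.67] 34.99332547187805 (array([ 0.48217074, -0.09681399,  0.25079599]), array([[-0.94817524,  0.06325978,  0.3113871 ],
       [ 0.05401598,  0.99780795, -0.03823054],
       [-0.31312297, -0.01942937, -0.94951382]]))
translation [[-0.0012, -0.0032, 0.0006], [-0.0013, -0.0033, 0.0005], [-0.0013, -0.0032, 0.0005], [-0.0014, -0.0031, 0.0004], [-0.0014, -0.0032, 0.0003], [-0.0015, -0.0032, 0.0003], [-0.0015, -0.0031, 0.0001]] 
turn [[-0.001, 0.0456, 0.0113], [-0.001, 0.0456, 0.0112], [-0.001, 0.0456, 0.0113], [-0.0011, 0.0456, 0.0112], [-0.001, 0.0455, 0.0113], [-0.001, 0.0456, 0.0112], [-0.001, 0.0456, 0.0113]]
```

Already past the flip (q5 = 0.93). I'll carry on to the pan.

>>> servo_tool(translation=[[-0.001,-0.003,0.0005],[-0.001,-0.003,0.0005],[-0.001,-0.003,0.0005],[-0.0015,-0.003,0.0005],[-0.0015,-0.003,0],[-0.0015,-0.003,0],[-0.0015,-0.003,0],[0,0,0]], turn=[[-0.001,0.0455,0.011],[-0.001,0.0455,0.011],[-0.001,0.0455,0.011],[-0.001,0.0455,0.011],[-0.001,0.0455,0.011],[-0.001,0.0455,0.011],[-0.001,0.0455,0.011],[0,0,0]])

```text
clock: 23.55
tool_pos: [0.4885, -0.12, 0.249]
eef_rot: [0.069, 0.998, -0.002, -0.001]
contact_force: [0.4, 0.1, -2.2]
opening: 0.675
finger_force: 35.0
```

```bash
python3 - <<'E'
from h import *
from plant import r
s=r.get_state(); print(s['q'].round(2),cur()[0])
plan([((.50,-.25,.22),Rz(-20)@Ry(15)@down(90)),((.486,-.391,.13),Rz(-39)@Ry(25)@down(90))],vr=.06,vp=.03)
E
```

```text
[ 0.62  0.6  -0.76  1.9   0.55  0.86  1.01] [ 0.48854041 -0.11995941  0.24897766]
translation [[-0.0049, -0.0212, 0.0049], [-0.0058, -0.021, 0.0046], [-0.0068, -0.0208, 0.0042], [-0.0076, -0.0206, 0.0038], [-0.0085, -0.0203, 0.0033], [-0.0094, -0.0201, 0.0028], [-0.0082, -0.0196, 0.0111], [-0.0093, -0.0194, 0.0106], [-0.0104, -0.0191, 0.01], [-0.0115, -0.0188, 0.0095]] 
turn [[-0.0054, 0.0434, 0.0348], [-0.0054, 0.0434, 0.0347], [-0.0053, 0.0435, 0.0348], [-0.0054, 0.0434, 0.0347], [-0.0054, 0.0434, 0.0348], [-0.0054, 0.0434, 0.0347], [-0.0162, 0.0247, 0.0446], [-0.0162, 0.0247, 0.0445], [-0.0163, 0.0247, 0.0446], [-0.0162, 0.0247, 0.0446]]
translation [[-0.0125, -0.0184, 0.0089], [-0.0136, -0.018, 0.0082], [-0.0146, -0.0175, 0.0076]] 
turn [[-0.0162, 0.0247, 0.0446], [-0.0162, 0.0247, 0.0445], [-0.0162, 0.0247, 0.0446]]
```

>>> servo_tool(translation=[[-0.005,-0.021,0.005],[-0.006,-0.021,0.0045],[-0.007,-0.021,0.004],[-0.0075,-0.0205,0.004],[-0.0085,-0.0205,0.0035],[-0.0095,-0.02,0.003],[-0.008,-0.0195,0.011],[-0.0095,-0.0195,0.0105],[-0.0105,-0.019,0.01],[-0.0115,-0.019,0.0095]], turn=[[-0.0054,0.0434,0.035],[-0.0054,0.0434,0.035],[-0.0054,0.0434,0.035],[-0.0054,0.0434,0.035],[-0.0054,0.0434,0.035],[-0.0054,0.0434,0.035],[-0.016,0.0247,0.0445],[-0.016,0.0247,0.0445],[-0.016,0.0247,0.0445],[-0.016,0.0247,0.0445]])

```text
clock: 24.8
tool_pos: [0.491, -0.3308, 0.1672]
eef_rot: [0.262, 0.948, 0.051, -0.174]
contact_force: [-0.5, -0.2, -0.9]
opening: 0.67
finger_force: 35.0
```

>>> servo_tool(translation=[[-0.0125,-0.0185,0.009],[-0.0135,-0.018,0.008],[-0.0145,-0.0175,0.0075],[0,0,0],[0,0,0]], turn=[[-0.016,0.0247,0.0445],[-0.016,0.0247,0.0445],[-0.016,0.0247,0.0445],[0,0,0],[0,0,0]])

```text
clock: 25.42
tool_pos: [0.4859, -0.3887, 0.1303]
eef_rot: [0.325, 0.921, 0.073, -0.205]
contact_force: [0.1, 0.5, -1.8]
opening: 0.67
finger_force: 35.0
```

```bash
python3 - <<'E'
from h import *
from plant import r
c,M=cur(); print(r.get_state()['q'].round(2),c)
# slab tilt from depth, top + scene clouds
for nm in('scene','top'):
    s=shot(nm); P=cloud(s); hs=cv2.cvtColor(s['img'],cv2.COLOR_RGB2HSV)
    k=(np.hypot(P[...,0]-c[0],P[...,1]-c[1])<.065)&(P[...,2]>.1)&(P[...,2]<.16)&(hs[...,1]>110)&((hs[...,0]<25)|(hs[...,0]>170)); X=P[k]
    if len(X)>10:
        m=X.mean(0); u,S,V=np.linalg.svd(X-m); n=V[2]*np.sign(V[2,2]); print(nm,len(X),m.round(4),'normal',n.round(3),'sv',S.round(3))
        v,u_=np.nonzero(k); print(u_.min(),u_.max(),v.min(),v.max())
s=load('scene');t=load('top')
A=s['img'][80:180,140:260,::-1]; B=t['img'][170:270,330:430,::-1]
cv2.imwrite('pics/i.png',np.hstack([cv2.resize(A,(432,360),interpolation=2),cv2.resize(B,(360,360),interpolation=2)]))
F=Rz(-39)@Ry(25)@down(90); plan([((.486,-.391,.13),F)])
E
```

```text
[ 0.84  1.08 -0.56  1.17  0.39  1.45  1.2 ] [ 0.48587752 -0.38868311  0.13031099]
scene 198 [ 0.4827 -0.3731  0.1341] normal [ 0.007 -0.001  1.   ] sv [0.39  0.25  0.069]
171 197 121 133
top 134 [ 0.4644 -0.3631  0.1344] normal [ 0.038 -0.004  0.999] sv [0.173 0.158 0.029]
365 389 201 220
translation [[-0.0016, -0.0022, 0.0004]] 
turn [[-0.0006, -0.0014, 0.0036]]
```

View pics/i.png

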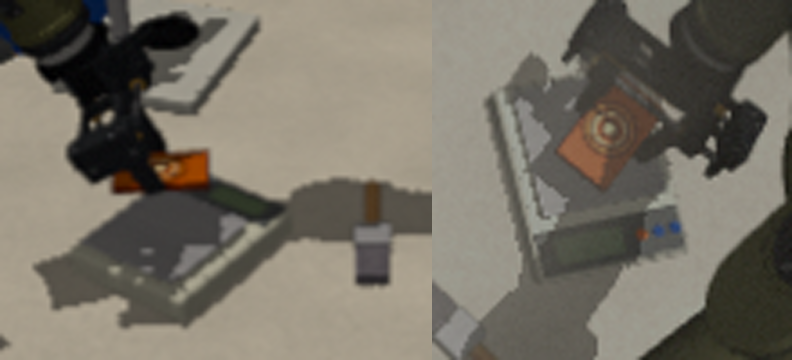

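The slab is level, banded face up, over the pan (normal within about 1–2°; slab at (605,140) in the top half). I'll lower it.

```bash
python3 - <<'E'
from h import *
F=Rz(-39)@Ry(25)@down(90); plan([((.486,-.391,.063),F)],vp=.02); print(F.T@[0,0,-.002])
E
```

```text
translation [[-0.0075, -0.0006, 0.0153], [-0.0075, -0.0005, 0.0152], [-0.0075, -0.0006, 0.0153], [-0.0075, -0.0006, 0.0153]] 
turn [[-0.0001, -0.0003, 0.0009], [-0.0002, -0.0004, 0.0009], [-0.0001, -0.0003, 0.0009], [-0.0002, -0.0004, 0.0009]]
[-8.45236523e-04  5.17558102e-20  1.81261557e-03]
```

>>> servo_tool(translation=[[-0.0075,-0.0005,0.015],[-0.0075,-0.0005,0.015],[-0.0075,-0.0005,0.015],[-0.0075,-0.0005,0.015],[0,0,0],[0,0,0]], turn=[[0,0,0.001],[0,0,0.001],[0,0,0.001],[0,0,0.001],[0,0,0],[0,0,0]])

```text
clock: 26.28
tool_pos: [0.486, -0.3926, 0.0633]
eef_rot: [0.327, 0.92, 0.072, -0.205]
contact_force: [-0.0, 0.0, -1.3]
opening: 0.673
finger_force: 35.0
```

>>> servo_tool(translation=[[-0.001,0,0.002],[-0.0005,0,0.001],[0,0,0]], turn=[[0,0,0],[0,0,0],[0,0,0]])

```text
clock: 26.65
tool_pos: [0.4858, -0.3926, 0.0599]
eef_rot: [0.327, 0.92, 0.072, -0.205]
contact_force: [-0.1, -0.2, -2.5]
opening: 0.67
finger_force: 35.0
```

>>> servo_tool(translation=[[-0.0005,0,0.001],[0,0,0],[0,0,0]], turn=[[0,0,0],[0,0,0],[0,0,0]])

```text
clock: 27.02
tool_pos: [0.4858, -0.3926, 0.0589]
eef_rot: [0.327, 0.92, 0.072, -0.205]
contact_force: [-0.8, -0.2, 0.3]
opening: 0.667
finger_force: 35.0
```

>>> servo_tool(translation=[[-0.0005,0,0.001],[0,0,0],[0,0,0]], turn=[[0,0,0],[0,0,0],[0,0,0]])

```text
clock: 27.4
tool_pos: [0.4858, -0.3926, 0.0587]
eef_rot: [0.327, 0.92, 0.072, -0.205]
contact_force: [-1.7, -0.7, 5.6]
opening: 0.671
finger_force: 35.0
```

>>> servo_tool(translation=[[-0.0005,0,0.001],[0,0,0],[0,0,0]], turn=[[0,0,0],[0,0,0],[0,0,0]])

```text
clock: 27.78
tool_pos: [0.4858, -0.3927, 0.0587]
eef_rot: [0.327, 0.92, 0.072, -0.205]
contact_force: [-2.9, 1.2, 10.6]
opening: 0.672
finger_force: 35.0
```

In contact. I'll ease off, open and retreat along the tool.

>>> servo_tool(translation=[[0.0005,0,-0.001],[0,0,0]], turn=[[0,0,0],[0,0,0]], grip_force=10)

```text
clock: 28.02
tool_pos: [0.486, -0.3928, 0.0583]
eef_rot: [0.327, 0.92, 0.072, -0.205]
contact_force: [-1.0, 0.8, 5.5]
opening: 0.679
finger_force: 10.0
```

>>> servo_tool(translation=[[0,0,0],[0,0,0],[0,0,0],[0,0,0]], turn=[[0,0,0],[0,0,0],[0,0,0],[0,0,0]], grip=1.0)

```text
clock: 28.52
tool_pos: [0.4857, -0.3926, 0.0573]
eef_rot: [0.327, 0.92, 0.072, -0.205]
contact_force: [0.1, -0.1, 0.1]
opening: 1.0
finger_force: 0.0
```

>>> servo_tool(translation=[[0,0,-0.015],[0,0,-0.03],[0,0,-0.05],[0,0,-0.05],[0,0,-0.05],[0,0,0]], turn=[[0,0,0],[0,0,0],[0,0,0],[0,0,0],[0,0,0],[0,0,0]])

```text
clock: 29.28
tool_pos: [0.5532, -0.4458, 0.2388]
eef_rot: [0.328, 0.92, 0.072, -0.2]
contact_force: [-0.2, 0.5, -0.7]
opening: 1.001
finger_force: 0.0
```

```bash
python3 - <<'E'
from h import *
for nm in('scene','top'):
    s=shot(nm); P=cloud(s); hs=cv2.cvtColor(s['img'],cv2.COLOR_RGB2HSV)
    k=(np.hypot(P[...,0]-.486,P[...,1]+.391)<.08)&(P[...,2]>.045)&(P[...,2]<.09)&(hs[...,1]>110)&((hs[...,0]<25)|(hs[...,0]>170)); X=P[k]
    m=X.mean(0); n=np.linalg.svd(X-m)[2][2]; n*=np.sign(n[2]); print(nm,len(X),m.round(4),n.round(3),cv2.minAreaRect(X[:,:2].astype(np.float32)*1000))
from plant import r
print(r.get_state()['contact_force'],r.get_state()['clock'],cur()[0])
E
```

```text
scene 273 [ 0.4874 -0.3871  0.0621] [0.029 0.039 0.999] ((485.917236328125, -390.4137878417969), (63.489009857177734, 96.9920654296875), 51.616363525390625)
top 106 [ 0.4894 -0.372   0.0613] [-0.004 -0.002  1.   ] ((493.26434326171875, -378.4984130859375), (24.383995056152344, 95.98841094970703), 50.04793930053711)
[ 0.79517079  0.07666683 -0.15852958] 29.375 [ 0.55061048 -0.44442635  0.23449102]
```

The slab lies flat, with its top at 62 mm and its centre about 1 mm from the pan's centre, and the arm is clear. Handing in.

```bash
python3 -c "
from plant import r
print(r.finish_job())"
```

```text
the job is handed in; nothing more can be done
None
```

I turned the timer back to its zero stop, stood the amber slab on the easel to change grip, then laid it flat and banded face up about 1 mm from the pan's centre, and handed the job in at about 29 s; no verdict came back.

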